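# Load the press tray, trial-close the sprung cover, lock the ring

## Task

Lay every loose clamp bar flat and knob up side by side in the press tray, so that nothing stands above its rim. Then, as a trial closing, bring the spring-loaded cover all the way down onto the rim, keep it there for a second, and let it rise slowly, over a few seconds, until it is fully open again; it must never fly up. Only after that turn the lock ring by its tab until the tab stands over the lock mark, and leave the other things on the bench where they are.

Things in the scene. Friction and masses are not known exactly. Their poses are not given: they have to be found in the camera images.
- tray_in (a point): centre of the inner floor of the open aluminium tray fixed on the steel press bed (bed 12 mm thick, this floor 18 mm above the bench). Inside the tray is 222 mm along its x and 100 mm along its y, walls 8 mm thick, rim 56 mm above this floor. Bars fit crosswise, their length along the tray's y, up to five side by side along x (pitch about 44 mm). Axes: z up, y towards the cover's hinge; the bed stands in a different place and direction each time but does not move
- cover_hinge (a point): middle of the cover's hinge axis, 70 mm from the tray's centre in its +y, 62 mm above the tray floor; the axis lies along the tray's x (same axes as tray_in)
- cover (a joint): angle of the flat aluminium cover (238 x 126 mm): 0 is closed, flat on the rim over the tray; 1.8 rad is fully open against its stop, leaning back a little past upright, where a spring holds it. When opening, the handle goes up and then over to the tray's +y. The spring always drives it open: about 6 N is needed at the handle to hold it down, and let go it flies up. The knobs of well laid bars clear the closed cover by 6 mm
- cover_handle (a point): middle of the cover's black round handle bar, 18 mm across and 110 mm clear length between its arms, parallel to the hinge axis and 185 mm from it, with a 46 mm gap between bar and cover plate; in the cover's plane through the hinge (so at joint angle 0 it lies 185 mm from the hinge in the tray's -y, at the hinge's height)
- ring_axis (a point): centre of the dark steel lock ring (76 mm across, 22 mm high) that turns stiffly about an upright post on the bed, beside the tray on its -y side; same axes as tray_in. It lies 36 mm above the bench
- ring (a joint): angle of the lock ring, counter-clockwise seen from above: at 0 its tab points to the tray's -x; turns from 0 to 1.7 rad and stays where it is left; at the lock mark it reads 1.2
- ring_tab (a point): centre of the black upright tab on the ring: 14 mm thick, 44 mm long radially, 44 mm high, its top 58 mm above the bench; this point is 57 mm from the ring's axis, 36 mm above the bench
- lock_mark (a point): where ring_tab stands when locked: straight above a black painted radial line on the bed, 7 mm wide and reaching out to 82 mm from the ring's axis
- bar0_mid (a point): aluminium clamp bar, 90 x 38 x 20 mm, about 0.2 kg, with a round cream knob (28 mm across, 30 mm high) standing on the middle of its top, 50 mm high in all; starts flat on the bench, knob up. This point is at its centre, 25 mm above its underside; x along its 90 mm length, z up along the knob. All bars are alike; three to five are present (none given if absent)
- bar1_mid (a point): aluminium clamp bar, 90 x 38 x 20 mm, about 0.2 kg, with a round cream knob (28 mm across, 30 mm high) standing on the middle of its top, 50 mm high in all; starts flat on the bench, knob up. This point is at its centre, 25 mm above its underside; x along its 90 mm length, z up along the knob. All bars are alike; three to five are present (none given if absent)
- bar2_mid (a point): aluminium clamp bar, 90 x 38 x 20 mm, about 0.2 kg, with a round cream knob (28 mm across, 30 mm high) standing on the middle of its top, 50 mm high in all; starts flat on the bench, knob up. This point is at its centre, 25 mm above its underside; x along its 90 mm length, z up along the knob. All bars are alike; three to five are present (none given if absent)
- bar3_mid (a point): aluminium clamp bar, 90 x 38 x 20 mm, about 0.2 kg, with a round cream knob (28 mm across, 30 mm high) standing on the middle of its top, 50 mm high in all; starts flat on the bench, knob up. This point is at its centre, 25 mm above its underside; x along its 90 mm length, z up along the knob. All bars are alike; three to five are present (none given if absent)
- bar4_mid (a point): aluminium clamp bar, 90 x 38 x 20 mm, about 0.2 kg, with a round cream knob (28 mm across, 30 mm high) standing on the middle of its top, 50 mm high in all; starts flat on the bench, knob up. This point is at its centre, 25 mm above its underside; x along its 90 mm length, z up along the knob. All bars are alike; three to five are present (none given if absent)
- oil: white bottle, 52 mm across, 140 mm high, standing on the bench; not to be disturbed; origin under its centre
- wrench: wrench lying on the bench, not to be disturbed; origin underneath it
- screwbox: open grey box 70 x 100 x 40 mm on the bench, not to be disturbed; origin under its centre
Things that resemble listed ones, but are neither listed nor needed, are in the scene too. What is shaped like the part that bears bar2_mid but pink or purple is not meant.

How it is judged:
On the way, in this order (a step that is already met when the one before it is completed fails the run):
1. all the bars lie flat, knob up, in the tray, below the rim (x of bar0_mid in the frame of tray_in between -0.097 and 0.097 m and y of bar0_mid in the frame of tray_in between -0.034 and 0.034 m and z of bar0_mid in the frame of tray_in between 0.018 and 0.031 m and angle between each of bar0_mid, bar1_mid, bar2_mid, bar3_mid, bar4_mid's own z axis and vertical below 0.12 rad and x of bar1_mid in the frame of tray_in between -0.097 and 0.097 m and y of bar1_mid in the frame of tray_in between -0.034 and 0.034 m and z of bar1_mid in the frame of tray_in between 0.018 and 0.031 m and x of bar2_mid in the frame of tray_in between -0.097 and 0.097 m and y of bar2_mid in the frame of tray_in between -0.034 and 0.034 m and z of bar2_mid in the frame of tray_in between 0.018 and 0.031 m and x of bar3_mid in the frame of tray_in between -0.097 and 0.097 m and y of bar3_mid in the frame of tray_in between -0.034 and 0.034 m and z of bar3_mid in the frame of tray_in between 0.018 and 0.031 m and x of bar4_mid in the frame of tray_in between -0.097 and 0.097 m and y of bar4_mid in the frame of tray_in between -0.034 and 0.034 m and z of bar4_mid in the frame of tray_in between 0.018 and 0.031 m), for 0.2 s.
2. the cover is all the way down on the rim with the bars in the tray (all of step 1 and value of joint cover below 0.05 rad), for 0.8 s.
3. the cover is back fully open (value of joint cover above 1.7 rad), for 0.2 s.
4. the lock ring is turned to the lock mark (value of joint ring between 1.08 and 1.32 rad), for 0.2 s.
At the end, for the whole second after the job is handed in: every bar present lies flat on the tray floor, knob up (centre 18 to 31 mm above the tray floor, tilt under 0.12 rad), at rest; the cover is open beyond 1.7 rad; the lock ring reads 1.2 within 0.12 rad (all of step 1 and all of step 4 and value of joint cover above 1.7 rad and linear speed of each of bar0, bar1, bar2, bar3, bar4 below 0.02 m/s); the robot touches nothing.
It fails at once if the cover flies up: it opens faster than 1 rad/s (velocity of joint cover above 1 rad/s and value of joint cover below 1.4 rad).
It fails at once if the bottle is disturbed (moved more than 30 mm) (distance of oil from where it was at the start of the episode above 0.03 m).
It fails at once if the wrench is disturbed (moved more than 30 mm) (distance of wrench from where it was at the start of the episode above 0.03 m).
It fails at once if the grey box is disturbed (moved more than 30 mm) (distance of screwbox from where it was at the start of the episode above 0.03 m).
Of bar0, bar1, bar2, bar3, bar4 only 3 to 5 are there at a start; the rules pass over those that are not, and their reading is None.
At some moment in a run one of bar0, bar1, bar2, bar3, bar4 may be knocked a few centimetres aside while the robot is not near it.
It also fails if it takes over 210 s, if anything falls off the work surface, if the arm or the gripper's body presses on something with over 40 N, if the wrist force passes 120 N, or if a joint passes its speed limit or range.

## Robot

A 6-joint arm with a two-finger parallel gripper is mounted at the origin on the work surface. World frame = base frame: x ahead of the robot, y to its left, z up, the work surface at z = 0. Lengths are in m, angles in rad, forces in N, time in s.
With the tool pointing down it reaches from about 0.35 to 0.925 m from the base axis. Payload 6.4 kg.
Tool frame: the origin (TCP) lies at the very end of the fingers, on their centre line; the grasp point (between the pads) lies 19 mm behind it; z points along the fingers, x is the direction in which the jaws open and shut, and the axes are right-handed (so a half turn about z gives the same grasp; the last joint's range is limited). The gripper opens to 85 mm and grips with 20 to 120 N. Pads are 22 mm wide; open, the fingers measure 114 mm over their backs; the gripper's body (76 mm by 85 mm) begins 54 mm behind the grasp point. The pads swing forward as they close: fully open they stand 13 mm farther back than shut.
Start: joints at [1.103, 0.245, 1.558, -0, 1.339, -0.174], TCP at [0.188, 0.622, 0.231] pointing down, gripper open.
Joint ranges: [-3.13, 3.13], [-1.02, 2.26], [0.13, 2.54], [-0.95, 4.09], [0.21, 2.88], [-2.74, 2.74]. Speed limits (rad/s): [2.57, 2.57, 3.14, 3.14, 3.14, 3.14].

## Interface

Orientations are given as a rotation vector (axis times angle).
In Python, from workcell import * gives the robot as it stands.
- The arm moves only by the tool jog_arm, never from a script. Its argument "deltas" is a list of rows, each a list of 3 entries, a list of its own where there are three numbers: the turn, a rotation vector about the tool's x, y, z in degrees, then the shift along the tool's x, y, z in cm, then the closure, from 0 (fully open) to 1 (shut). A call has 1 to 20 rows; each row is the pose to reach, as a shift and turn from the pose commanded when the call began, along the tool's axes at that moment; what a row does not reach only later rows make up. A row lasts 1/10 s, in which the tool goes at most 50 mm and 8.59 degrees, less where a joint would pass 70% of its speed; a pose out of reach is approached as far as the arm can. A call with a gripper value outside its range is refused whole. The fingers move at their own pace and stop on an object; the grip force is fixed at half the most. Time passes only in rows, so rows that repeat a pose let the fingers close. It gives the time, the measured TCP pose, the force and the opening at its end, in the units of the state.
- observe(): the state, without advancing time (a new reading comes with each control period).
- read_camera(name): name is "scene" or "top" or "wrist"; returns a dict with "frame" (400x640x3 uint8, red, green, blue), "vertical_fov" (degrees; the focal length in pixels is half the picture's height over the tangent of half this angle, whatever the lens; pixels are square), "cx", "cy" (the principal point, pixels), "extrinsics" (4x4, takes a point from world to camera coordinates); the wrist camera has in their place "hand_eye" (4x4, takes a point from camera to tool coordinates, whose origin is the TCP and whose axes are the tool frame's). Camera axes: x right, y down, z forward; pixel columns grow to the right and rows downward; lengths in m; the calibration is good to about 2 mm. The wrist camera is an equidistant fisheye: a pixel r from the principal point sees the ray r / f radians off the axis. A picture is of the moment at which its call begins: read the wrist's pose just before it. There is no depth.
- close_job(): hands the job in, once; it reports no verdict.
The state is a dict: "time": time; "q": joint angles; "qvel": joint speeds; "joint_efforts": joint torques, N m; "eef_pos": TCP position; "ee_rot": TCP orientation; "wrist_force": force on the tool from outside, world axes, zero at the start; "torque": the same for the moment, N m; "finger_gap": finger opening in m.
Only numpy, scipy, OpenCV 4.12 (cv2) and the standard library are available. Lean on these libraries where they do the work, as an engineer would, in place of code of your own. Each camera call takes 0.05 s, during which the arm holds its last target. There are 200 camera calls.

## Working session

There is one attempt and no reset: what is moved stays moved. The work goes in short steps, Python scripts to look and compute and a tool call to move; the robot and the scene stay as the last step left them, time stands still between calls to the robot, and variables do not carry over. Pictures are saved under pics/ and viewed, about 12 in all and at most 16, crops included, and the job is handed in when it is done.

Besides the shell and the picture viewer there is one more tool, called after ">>>" as name(argument=value, ...), one argument or row to a line, values as JSON. jog_arm: Moves the arm, as the interface text tells. Its arguments: {"type":"object","properties":{"deltas":{"type":"array","items":{"type":"array"}}},"required":["deltas"]}

```bash
mkdir -p pics; ls; python3 - <<'E'
from workcell import *
import cv2
s=observe();print(s)
for n in("top","scene"):
    c=read_camera(n);cv2.imwrite(f"pics/{n}0.png",c["frame"][:,:,::-1])
    print(n,c["vertical_fov"],c["cx"],c["cy"],c["extrinsics"])
E
```

```text
pics
{'time': 0.0, 'q': array([ 1.10288456e+00,  2.45833631e-01,  1.55900689e+00, -8.76123015e-06,
        1.33866775e+00, -1.74092938e-01]), 'qvel': array([ 0.00150154, -0.0001621 ,  0.00157505, -0.00210688,  0.00155504,
       -0.00075304]), 'joint_efforts': array([ 1.40789922e-03, -4.29500484e+01, -3.26131546e+01, -3.08693734e-05,
        5.31254715e-03, -6.49149598e-06]), 'eef_pos': array([0.18798759, 0.62165061, 0.23017163]), 'ee_rot': array([ 2.5219927 ,  1.87182053, -0.00268363]), 'wrist_force': array([0.11095602, 0.10895652, 0.12475374]), 'torque': array([ 0.01309438,  0.01376074, -0.045714  ]), 'finger_gap': 0.08546414309154193}
top 56.217503689773984 322.0612478202164 194.50723086158868 [[ 0.0244566  -0.99966114 -0.00891462 -0.08945107]
 [-0.99902119 -0.02411023 -0.03708572  0.54381212]
 [ 0.03685822  0.00981288 -0.99927232  0.91866778]
 [ 0.          0.          0.          1.        ]]
scene 46.32671133954591 323.61418871409506 195.9316542759332 [[ 0.34573961  0.93809049 -0.02122146 -0.12049903]
 [ 0.59459065 -0.23652432 -0.76845182 -0.28906413]
 [-0.72589674  0.25306615 -0.63955566  1.51030368]
 [ 0.          0.          0.          1.        ]]
```

View pics/top0.png

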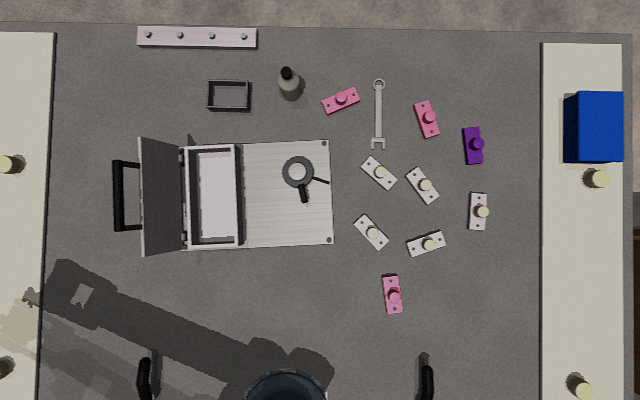

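View pics/scene0.png

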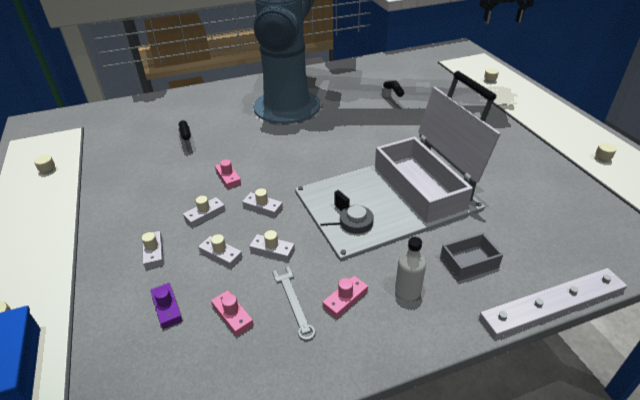

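```bash
cat > h.py <<'E'
from workcell import *
import cv2, numpy as np
from scipy.spatial.transform import Rotation as R
def cam(n):
    s=observe(); c=read_camera(n); f=200/np.tan(np.radians(c["vertical_fov"]/2))
    if n=="wrist":
        T=np.eye(4);T[:3,:3]=R.from_rotvec(s["ee_rot"]).as_matrix();T[:3,3]=s["eef_pos"]
        W=T@c["hand_eye"]
    else: W=np.linalg.inv(c["extrinsics"])
    return dict(n=n,im=c["frame"],f=f,cx=c["cx"],cy=c["cy"],W=W)
def px2w(c,p,z):
    p=np.atleast_2d(np.asarray(p,float)); d=(p-[c["cx"],c["cy"]])/c["f"]
    if c["n"]=="wrist":
        r=np.linalg.norm(d,axis=1,keepdims=True)+1e-12
        v=np.c_[d/r*np.sin(r),np.cos(r)]
    else: v=np.c_[d,np.ones(len(d))]
    v=v@c["W"][:3,:3].T; o=c["W"][:3,3]
    return o+v*((z-o[2])/v[:,2])[:,None]
def w2px(c,P):
    q=(np.atleast_2d(P)-c["W"][:3,3])@c["W"][:3,:3]
    if c["n"]=="wrist":
        n=np.linalg.norm(q[:,:2],axis=1,keepdims=True)+1e-12
        d=q[:,:2]/n*np.arctan2(n,q[:,2:])
    else: d=q[:,:2]/q[:,2:]
    return d*c["f"]+[c["cx"],c["cy"]]
def save(c,name,box=None,k=1):
    im=c["im"]
    if box: x0,y0,x1,y1=box; im=im[y0:y1,x0:x1]
    cv2.imwrite("pics/"+name,cv2.resize(im,None,fx=k,fy=k,interpolation=cv2.INTER_CUBIC)[:,:,::-1])
def knobs(c):
    "cream knob tops -> world xy at z=.05; bar axis yaw from white pixels round it"
    h=cv2.cvtColor(c["im"],cv2.COLOR_RGB2HSV).astype(int)
    m=((h[...,0]>15)&(h[...,0]<40)&(h[...,1]>35)&(h[...,2]>150)).astype(np.uint8)
    n,l,st,ce=cv2.connectedComponentsWithStats(m); out=[]
    w=((h[...,2]>140)&((h[...,1]<30)|(m>0))).astype(np.uint8)
    _,wl,ws,_=cv2.connectedComponentsWithStats(w)
    for i in range(1,n):
        if st[i,4]<40: continue
        p=px2w(c,ce[i],.05)[0]
        ys,xs=np.where(l==i); lab=np.bincount(wl[ys,xs]).argmax()
        yy,xx=np.where(wl==lab); g=px2w(c,np.c_[xx,yy],.02)[:,:2].astype(np.float32)
        (cc,sz,a)=cv2.minAreaRect(g); a=a if sz[0]>sz[1] else a+90
        out.append((ce[i].round(1),st[i,4],p[:2].round(4),np.array(cc).round(4),(np.array(sz)*1000).round(),round((a+90)%180-90,1)))
    return out
def jog(x,y,z,yaw):
    "deltas to a tool-down pose; yaw = world angle of jaw axis in degrees (mod 180)"
    s=observe(); A=R.from_rotvec(s["ee_rot"]); best=None
    for k in (0,180,-180):
        a=np.radians(yaw+k); T=np.c_[[np.cos(a),np.sin(a),0],[np.sin(a),-np.cos(a),0],[0,0,-1]]
        t=(A.inv()*R.from_matrix(T)).as_rotvec(degrees=True)
        q6=s["q"][5]
        if best is None or np.linalg.norm(t)<np.linalg.norm(best): best=t
    d=A.inv().apply(np.array([x,y,z])-s["eef_pos"])*100
    print("turn",best.round(1),"shift",d.round(2),"dist cm",np.linalg.norm(d).round(1),"q6",s["q"][5].round(2))
E
python3 - <<'E'
from h import *
c=cam("top")
for k in knobs(c): print(*k)
save(c,"tray.png",(100,125,345,265),3)
E
```

```text
[584.  160.3] 596 [ 0.6403 -0.6939] [ 0.5027 -0.7099] [867. 194.] 0.1
[  4.4 163.7] 154 [0.5999 0.6865] [0.4851 0.6535] [906. 131.] 2.9
[ 19.5 173.3] 41 [0.5776 0.6488] [0.4851 0.6535] [906. 131.] 2.9
[588.9 187. ] 40 [ 0.5772 -0.7054] [ 0.5027 -0.7099] [867. 194.] 0.1
[427.8 183.2] 41 [ 0.5772 -0.3263] [ 0.5749 -0.3226] [88. 39.] 37.8
[484.3 210.7] 65 [ 0.5155 -0.4602] [ 0.5137 -0.4605] [43. 88.] -2.8
[ 19.3 328.2] 1199 [0.2118 0.6293] [0.4851 0.6535] [906. 131.] 2.9
[584.8 391.1] 234 [ 0.1042 -0.695 ] [ 0.5027 -0.7099] [867. 194.] 0.1
```

View pics/tray.png

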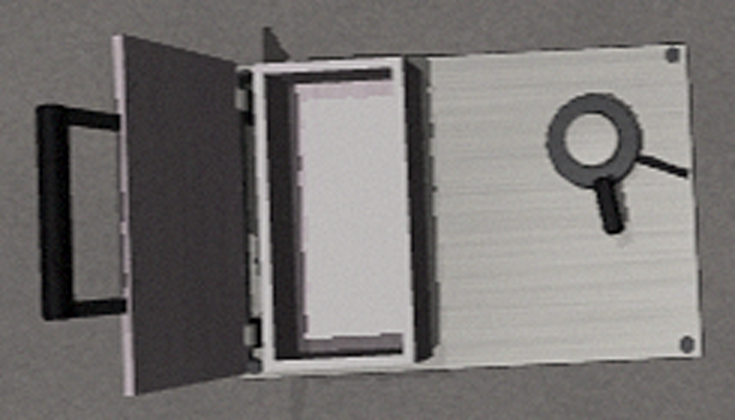

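```bash
cat >> h.py <<'E'
def bars(c):
    h=cv2.cvtColor(c["im"],cv2.COLOR_RGB2HSV).astype(int)
    w=((h[...,2]>130)&((h[...,1]<35)|((h[...,0]>12)&(h[...,0]<45)&(h[...,1]<120)))).astype(np.uint8)
    n,l,st,_=cv2.connectedComponentsWithStats(w)
    for i in range(1,n):
        if st[i,4]<150: continue
        yy,xx=np.where(l==i); g=px2w(c,np.c_[xx,yy],.02)[:,:2].astype(np.float32)
        cc,sz,a=cv2.minAreaRect(g)
        if not(75<max(sz)*1000<105 and 30<min(sz)*1000<65): continue
        a=a if sz[0]>sz[1] else a+90
        s=cv2.GaussianBlur(h[...,1].astype(np.float32),(3,3),0)[yy,xx]; k=s>(np.percentile(s,10)+np.percentile(s,97))/2
        kp=np.c_[xx,yy][k]; kn=px2w(c,[(kp.min(0)+kp.max(0))/2],.043)[0]
        print("rect",np.round(cc,4),np.round(np.array(sz)*1000),"yaw",round((a+90)%180-90,1),"knob",kn[:2].round(4),k.sum())
E
python3 - <<'E'
from h import *
c=cam("top"); bars(c)
f=lambda P,z: px2w(c,np.array(P)/3.+[100,125],z)[:,:2]
r=f([(403,57),(417,366),(262,373),(250,63)],.074); print(r.round(4))
print("sides",np.linalg.norm(np.roll(r,-1,0)-r,axis=1).round(3), "ctr",r.mean(0).round(4))
d=r[0]-r[1]+r[3]-r[2]; d2=r[3]-r[0]+r[2]-r[1]
print("x yaw",np.degrees(np.arctan2(d[1],d[0])),"y yaw-90",np.degrees(np.arctan2(d2[1],d2[0]))-90)
b=f([(687,44),(702,355)],.012); e=b[0]-b[1]; print(b.round(4),np.degrees(np.arctan2(e[1],e[0])))
print("ring",f([(593,140)],.047),"tab",f([(612,205)],.058),"markend",f([(687,174)],.012))
E
```

```text
rect [1.0034 0.6659] [37. 79.] yaw -73.6 knob [0.9876 0.6448] 71
rect [ 1.0044 -0.7224] [59. 81.] yaw -0.0 knob [ 0.9931 -0.7064] 155
rect [ 0.6027 -0.2142] [90. 38.] yaw 50.2 knob [ 0.6018 -0.2126] 78
rect [ 0.5748 -0.3224] [89. 41.] yaw 37.8 knob [ 0.5732 -0.3192] 92
rect [ 0.5144 -0.4611] [88. 46.] yaw 0.6 knob [ 0.5145 -0.4553] 95
rect [ 0.4563 -0.1978] [90. 38.] yaw 44.4 knob [ 0.4558 -0.1963] 66
rect [ 0.432  -0.3323] [37. 90.] yaw -69.0 knob [ 0.4296 -0.3308] 88
[[0.656  0.1299]
 [0.4181 0.1112]
 [0.4097 0.2302]
 [0.6486 0.2486]]
sides [0.239 0.119 0.24  0.119] ctr [0.5331 0.18  ]
x yaw 4.442637359192061 y yaw-90 3.796080607525539
[[ 0.6826 -0.0901]
 [ 0.4263 -0.1085]] 4.106063557776555
ring [[ 0.59757305 -0.01704452]] tab [[ 0.54577944 -0.03415973]] markend [[ 0.57465253 -0.09271319]]
```

```bash
python3 - <<'E'
from h import *
jog(.188,.622,.42,-10);jog(.602,-.2135,.40,50)
E
```

```text
turn [ 0.   0.1 83.2] shift [-1.000e-02 -2.000e-02 -1.894e+01] dist cm 18.9 q6 -0.17
turn [ 0.   0.1 23.2] shift [-67.98  63.81 -16.87] dist cm 94.8 q6 -0.17
```

>>> jog_arm(
  deltas=[
    [[0, 0, 0], [0, 0, -5], 0],
    [[0, 0, 0], [0, 0, -10], 0],
    [[0, 0, 0], [0, 0, -15], 0],
    [[0, 0, 0], [0, 0, -19], 0],
    [[0, 0, 23], [-68, 63.8, -17], 0.3],
    [[0, 0, 23], [-68, 63.8, -17], 0.3],
    [[0, 0, 23], [-68, 63.8, -17], 0.3],
    [[0, 0, 23], [-68, 63.8, -17], 0.3],
    [[0, 0, 23], [-68, 63.8, -17], 0.3],
    [[0, 0, 23], [-68, 63.8, -17], 0.3],
    [[0, 0, 23], [-68, 63.8, -17], 0.3],
    [[0, 0, 23], [-68, 63.8, -17], 0.3],
    [[0, 0, 23], [-68, 63.8, -17], 0.3],
    [[0, 0, 23], [-68, 63.8, -17], 0.3],
    [[0, 0, 23], [-68, 63.8, -17], 0.3],
    [[0, 0, 23], [-68, 63.8, -17], 0.3],
    [[0, 0, 23], [-68, 63.8, -17], 0.3],
    [[0, 0, 23], [-68, 63.8, -17], 0.3],
    [[0, 0, 23], [-68, 63.8, -17], 0.3],
    [[0, 0, 23], [-68, 63.8, -17], 0.3],
  ],
)

```text
time: 2.2
eef_pos: [0.5436, -0.0967, 0.404]
ee_rot: [-2.846, -1.331, -0.0]
wrist_force: [0.2, 0.4, -0.2]
finger_gap: 0.06
```

```bash
python3 - <<'E'
from h import *
jog(.602,-.2135,.18,50)
E
```

```text
turn [ 0.  -0.   0.1] shift [-5.22 11.97 22.4 ] dist cm 25.9 q6 -1.26
```

>>> jog_arm(
  deltas=[
    [[0, 0, 0], [-5.2, 12, 22.4], 0.3],
    [[0, 0, 0], [-5.2, 12, 22.4], 0.3],
    [[0, 0, 0], [-5.2, 12, 22.4], 0.3],
    [[0, 0, 0], [-5.2, 12, 22.4], 0.3],
    [[0, 0, 0], [-5.2, 12, 22.4], 0.3],
    [[0, 0, 0], [-5.2, 12, 22.4], 0.3],
    [[0, 0, 0], [-5.2, 12, 22.4], 0.3],
  ],
)

```text
time: 2.9
eef_pos: [0.601, -0.2112, 0.1782]
ee_rot: [-2.843, -1.329, 0.004]
wrist_force: [0.6, 0.6, 0.6]
finger_gap: 0.0601
```

```bash
python3 - <<'E'
from h import *
c=cam("wrist"); save(c,"w1.png"); print(observe()["eef_pos"],c["W"][:3,3]); bars(c)
print(w2px(c,[[.602,-.2135,.05],[.602,-.2135,.02]]))
E
```

```text
[ 0.60216387 -0.21122079  0.18088265] [ 0.55139443 -0.16971115  0.32175337]
[[318.9296118  190.34057498]
 [319.04948757 183.15312172]]
```

View pics/w1.png

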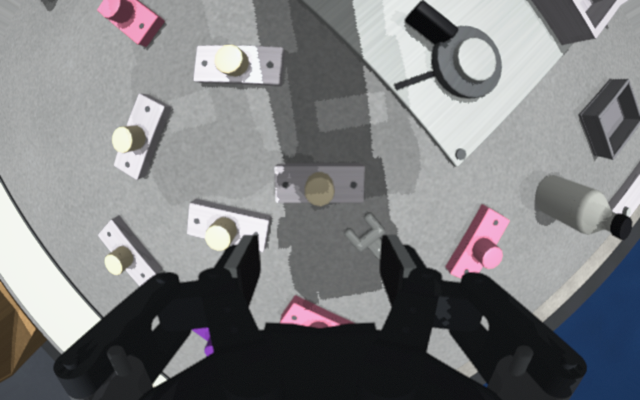

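```bash
python3 - <<'E'
from h import *
jog(.602,-.2135,.026,50)
E
```

```text
turn [ 0.  -0.   0.2] shift [-0.19  0.13 15.49] dist cm 15.5 q6 -1.39
```

>>> jog_arm(
  deltas=[
    [[0, 0, 0], [-0.15, 0.15, 5], 0.3],
    [[0, 0, 0], [-0.15, 0.15, 10], 0.3],
    [[0, 0, 0], [-0.15, 0.15, 13], 0.3],
    [[0, 0, 0], [-0.15, 0.15, 15.4], 0.3],
    [[0, 0, 0], [-0.15, 0.15, 15.4], 0.3],
    [[0, 0, 0], [-0.15, 0.15, 15.4], 0.8],
    [[0, 0, 0], [-0.15, 0.15, 15.4], 0.8],
    [[0, 0, 0], [-0.15, 0.15, 15.4], 0.8],
    [[0, 0, 0], [-0.15, 0.15, 15.4], 0.8],
    [[0, 0, 0], [-0.15, 0.15, 15.4], 0.8],
    [[0, 0, 0], [-0.15, 0.15, 11], 0.8],
    [[0, 0, 0], [-0.15, 0.15, 6], 0.8],
    [[0, 0, 0], [-0.15, 0.15, 1], 0.8],
    [[0, 0, 0], [-0.15, 0.15, 1], 0.8],
  ],
)

```text
time: 4.35
eef_pos: [0.6071, -0.2161, 0.1813]
ee_rot: [2.831, 1.326, 0.017]
wrist_force: [1.4, -1.2, -1.6]
finger_gap: 0.0258
```

```bash
python3 - <<'E'
import re
t=open('h.py').read()
t=t.replace('''    s=observe(); A=R.from_rotvec(s["ee_rot"]); best=None''','''    L=[]
    for _ in range(n): read_camera("top"); L.append(observe())
    s=L[-1]; A=R.from_rotvec(s["ee_rot"]); best=None
    P=np.array([u["eef_pos"] for u in L]); print("pos",P.mean(0).round(4),"sd",P.std(0).round(4),"gap",s["finger_gap"],"t",s["time"]); s["eef_pos"]=P.mean(0)''').replace("def jog(x,y,z,yaw):","def jog(x,y,z,yaw,n=4):")
t+='''
def tray(tx,ty=0,a=np.radians(4.2),c=(.533,.180)):
    return c[0]+np.cos(a)*tx-np.sin(a)*ty, c[1]+np.sin(a)*tx+np.cos(a)*ty
'''
open('h.py','w').write(t)
E
python3 - <<'E'
from h import *
x,y=tray(.088); print(x,y)
jog(x,y,.16,94.2)
c=cam("wrist"); save(c,"w2.png")
E
```

```text
0.6207636739957523 0.18644496134723157
pos [ 0.6028 -0.2138  0.1721] sd [0.0015 0.0008 0.0031] gap 0.025929238729565585 t 4.55
turn [ -0.2  -0.  -44. ] shift [ 31.89 -24.25   1.26] dist cm 40.1 q6 -1.39
```

View pics/w2.png

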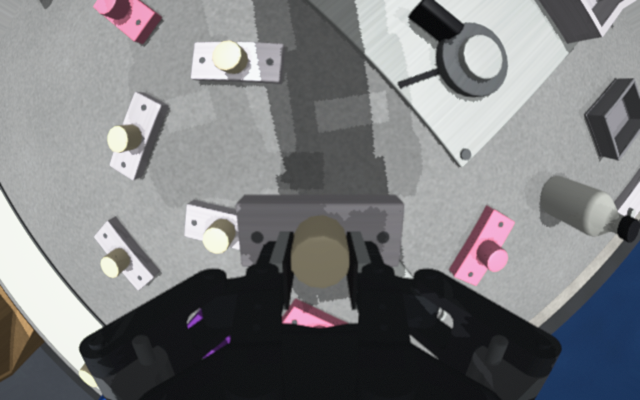

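>>> jog_arm(
  deltas=[
    [[0, 0, -44], [31.9, -24.2, 1], 0.8],
    [[0, 0, -44], [31.9, -24.2, 1], 0.8],
    [[0, 0, -44], [31.9, -24.2, 1], 0.8],
    [[0, 0, -44], [31.9, -24.2, 1], 0.8],
    [[0, 0, -44], [31.9, -24.2, 1], 0.8],
    [[0, 0, -44], [31.9, -24.2, 1], 0.8],
    [[0, 0, -44], [31.9, -24.2, 1], 0.8],
    [[0, 0, -44], [31.9, -24.2, 1], 0.8],
    [[0, 0, -44], [31.9, -24.2, 1], 0.8],
    [[0, 0, -44], [31.9, -24.2, 1], 0.8],
    [[0, 0, -44], [31.9, -24.2, 1], 0.8],
    [[0, 0, -44], [31.9, -24.2, 1], 0.8],
    [[0, 0, -44], [31.9, -24.2, 1], 0.8],
  ],
)

```text
time: 5.9
eef_pos: [0.6208, 0.1852, 0.1599]
ee_rot: [-2.141, -2.298, 0.001]
wrist_force: [0.0, 0.4, -2.0]
finger_gap: 0.0259
```

```bash
python3 - <<'E'
from h import *
x,y=tray(.088)
jog(x,y,.046,94.2)
c=cam("wrist"); save(c,"w3.png")
E
```

```text
pos [0.6208 0.1856 0.1602] sd [0.     0.0002 0.0001] gap 0.026132600938597386 t 6.1
turn [ 0.  -0.  -0.1] shift [ 0.08  0.   11.42] dist cm 11.4 q6 -1.53
```

View pics/w3.png

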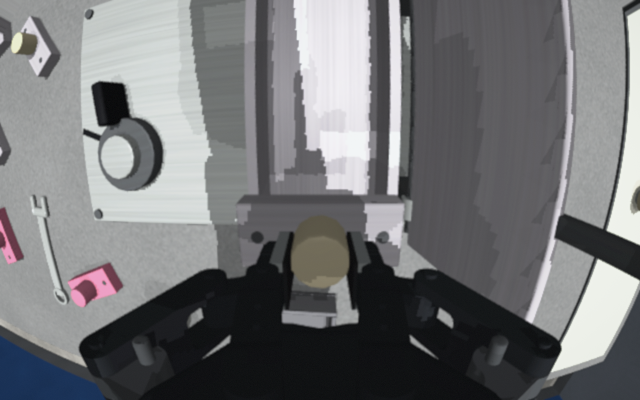

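>>> jog_arm(
  deltas=[
    [[0, 0, 0], [0.1, 0, 3], 0.8],
    [[0, 0, 0], [0.1, 0, 6], 0.8],
    [[0, 0, 0], [0.1, 0, 8.5], 0.8],
    [[0, 0, 0], [0.1, 0, 10], 0.8],
    [[0, 0, 0], [0.1, 0, 11], 0.8],
    [[0, 0, 0], [0.1, 0, 11.4], 0.8],
    [[0, 0, 0], [0.1, 0, 11.4], 0.8],
    [[0, 0, 0], [0.1, 0, 11.4], 0.8],
  ],
)

```text
time: 6.95
eef_pos: [0.6219, 0.1876, 0.0481]
ee_rot: [2.138, 2.299, 0.003]
wrist_force: [-1.8, -0.1, 5.2]
finger_gap: 0.026
```

>>> jog_arm(
  deltas=[
    [[0, 0, 0], [0, 0, 0], 0.5],
    [[0, 0, 0], [0, 0, 0], 0.5],
    [[0, 0, 0], [0, 0, 0], 0.5],
    [[0, 0, 0], [0, 0, -3], 0.5],
    [[0, 0, 0], [0, 0, -7], 0.5],
    [[0, 0, 0], [0, 0, -12], 0.5],
    [[0, 0, 0], [0, 0, -14], 0.5],
    [[0, 0, 0], [0, 0, -14], 0.3],
    [[0, 0, 0], [0, 0, -14], 0.3],
  ],
)

```text
time: 7.85
eef_pos: [0.6203, 0.1874, 0.1856]
ee_rot: [-2.139, -2.301, 0.0]
wrist_force: [-0.2, -0.5, -0.6]
finger_gap: 0.0595
```

```bash
python3 - <<'E'
from h import *
c=cam("top"); bars(c)
save(c,"t2.png",(140,120,500,300),2)
jog(.574,-.321,.16,37.8)
print(tray(.088))
E
```

```text
rect [ 0.916  -0.5855] [45. 90.] yaw -7.5 knob [ 0.9057 -0.5792] 60
rect [0.8641 0.1928] [ 57. 102.] yaw -56.8 knob [0.8528 0.1922] 82
rect [ 0.5091 -0.1355] [76. 63.] yaw 62.0 knob [ 0.515  -0.1356] 94
rect [ 0.5137 -0.4622] [49. 89.] yaw -2.6 knob [ 0.5145 -0.4553] 109
rect [ 0.4475 -0.1902] [91. 62.] yaw 46.3 knob [ 0.4582 -0.1963] 71
pos [0.6194 0.1873 0.1837] sd [0.0002 0.     0.0002] gap 0.05957737714228502 t 8.1
turn [-0.2  0.1 56.4] shift [-50.36  -8.21   2.4 ] dist cm 51.1 q6 -1.52
(np.float64(0.6207636739957523), np.float64(0.18644496134723157))
```

View pics/t2.png

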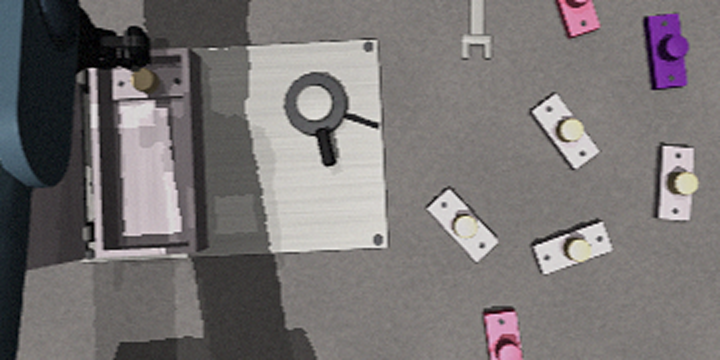

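```bash
cat >> h.py <<'E'
def knobfit(c,g):
    "refine knob axis xy from the cream silhouette (knob z .02-.05)"
    h=cv2.cvtColor(c["im"],cv2.COLOR_RGB2HSV).astype(int)
    m=((h[...,0]>14)&(h[...,0]<45)&(h[...,1]>40)&(h[...,2]>60)).astype(np.uint8)
    m=cv2.morphologyEx(m,cv2.MORPH_OPEN,np.ones((2,2),np.uint8))
    n,l,st,ce=cv2.connectedComponentsWithStats(m); g=np.array(g,float)
    t=np.linspace(0,2*np.pi,40); o=np.c_[.014*np.cos(t),.014*np.sin(t)]
    for _ in range(5):
        pts=np.vstack([np.c_[g+o,0*t+z] for z in (.02,.05)])
        H=cv2.convexHull(w2px(c,pts).astype(np.float32)); M=cv2.moments(H)
        p=np.array([M["m10"],M["m01"]])/M["m00"]
        i=1+np.argmin(np.linalg.norm(ce[1:]-p,axis=1)+1e3*(st[1:,4]<.3*M["m00"]))
        g=g+(px2w(c,ce[i],.038)-px2w(c,p,.038))[0,:2]
    print("knob",g.round(4),"area",st[i,4],"expected",round(M["m00"]),"px",ce[i].round(1)); return g
E
python3 - <<'E'
from h import *
c=cam("top")
for g in [(.574,-.321),(.514,-.458),(.456,-.197),(.431,-.3315)]: knobfit(c,g)
E
```

```text
knob [ 0.515  -0.4693] area 56 expected 170 px [485.7 210.9]
knob [ 0.515  -0.4693] area 56 expected 170 px [485.7 210.9]
knob [ 0.515  -0.4693] area 56 expected 170 px [485.7 210.9]
knob [ 0.515  -0.4693] area 56 expected 170 px [485.7 210.9]
```

>>> jog_arm(
  deltas=[
    [[0, 0, 56], [-50.4, -8.2, 0], 0.3],
    [[0, 0, 56], [-50.4, -8.2, 0], 0.3],
    [[0, 0, 56], [-50.4, -8.2, 0], 0.3],
    [[0, 0, 56], [-50.4, -8.2, 0], 0.3],
    [[0, 0, 56], [-50.4, -8.2, 0], 0.3],
    [[0, 0, 56], [-50.4, -8.2, 0], 0.3],
    [[0, 0, 56], [-50.4, -8.2, 0], 0.3],
    [[0, 0, 56], [-50.4, -8.2, 0], 0.3],
    [[0, 0, 56], [-50.4, -8.2, 0], 0.3],
    [[0, 0, 56], [-50.4, -8.2, 0], 0.3],
    [[0, 0, 56], [-50.4, -8.2, 2.4], 0.3],
    [[0, 0, 56], [-50.4, -8.2, 2.4], 0.3],
    [[0, 0, 56], [-50.4, -8.2, 2.4], 0.3],
    [[0, 0, 56], [-50.4, -8.2, 2.4], 0.3],
    [[0, 0, 56], [-50.4, -8.2, 2.4], 0.3],
  ],
)

```text
time: 9.65
eef_pos: [0.5762, -0.3202, 0.1633]
ee_rot: [2.967, 1.029, 0.001]
wrist_force: [-0.4, -0.1, -0.5]
finger_gap: 0.0597
```

```bash
python3 - <<'E'
from h import *
c=cam("wrist"); g=knobfit(c,(.574,-.321)); bars(c)
knobfit(c,(.514,-.458))
jog(*g,.026,37.8,3)
E
```

```text
knob [ 0.5757 -0.322 ] area 839 expected 985 px [318.1 189.3]
knob [ 0.5172 -0.4478] area 303 expected 910 px [196.5 248.8]
pos [ 0.5759 -0.3206  0.163 ] sd [0.0001 0.0001 0.0001] gap 0.05981132669826218 t 9.85
turn [ 0.  -0.   0.4] shift [-0.11  0.09 13.7 ] dist cm 13.7 q6 -1.35
```

>>> jog_arm(
  deltas=[
    [[0, 0, 0], [-0.1, 0.1, 5], 0.3],
    [[0, 0, 0], [-0.1, 0.1, 10], 0.3],
    [[0, 0, 0], [-0.1, 0.1, 12.5], 0.3],
    [[0, 0, 0], [-0.1, 0.1, 13.7], 0.3],
    [[0, 0, 0], [-0.1, 0.1, 13.7], 0.3],
    [[0, 0, 0], [-0.1, 0.1, 13.7], 0.8],
    [[0, 0, 0], [-0.1, 0.1, 13.7], 0.8],
    [[0, 0, 0], [-0.1, 0.1, 13.7], 0.8],
    [[0, 0, 0], [-0.1, 0.1, 13.7], 0.8],
    [[0, 0, 0], [-0.1, 0.1, 13.7], 0.8],
    [[0, 0, 0], [-0.1, 0.1, 10], 0.8],
    [[0, 0, 0], [-0.1, 0.1, 5], 0.8],
    [[0, 0, 0], [-0.1, 0.1, 0], 0.8],
    [[0, 0, 0], [-0.1, 0.1, 0], 0.8],
    [[0, 0, 0], [-0.1, 0.1, 0], 0.8],
    [[0, 0, 0], [-0.1, 0.1, 0], 0.8],
  ],
)

```text
time: 11.45
eef_pos: [0.5741, -0.3217, 0.1601]
ee_rot: [-2.966, -1.026, 0.003]
wrist_force: [0.1, 0.7, -2.2]
finger_gap: 0.026
```

```bash
python3 - <<'E'
from h import *
x,y=tray(.044)
jog(x,y,.16,94.2,2)
E
```

```text
pos [ 0.574  -0.3216  0.1594] sd [0. 0. 0.] gap 0.026124661312981707 t 11.55
turn [ -0.3  -0.1 -56. ] shift [ 31.42 -39.51   0.09] dist cm 50.5 q6 -1.35
```

>>> jog_arm(
  deltas=[
    [[0, 0, -56], [31.4, -39.5, 0], 0.8],
    [[0, 0, -56], [31.4, -39.5, 0], 0.8],
    [[0, 0, -56], [31.4, -39.5, 0], 0.8],
    [[0, 0, -56], [31.4, -39.5, 0], 0.8],
    [[0, 0, -56], [31.4, -39.5, 0], 0.8],
    [[0, 0, -56], [31.4, -39.5, 0], 0.8],
    [[0, 0, -56], [31.4, -39.5, 0], 0.8],
    [[0, 0, -56], [31.4, -39.5, 0], 0.8],
    [[0, 0, -56], [31.4, -39.5, 0], 0.8],
    [[0, 0, -56], [31.4, -39.5, 0], 0.8],
    [[0, 0, -56], [31.4, -39.5, 0], 0.8],
    [[0, 0, -56], [31.4, -39.5, 0], 0.8],
    [[0, 0, -56], [31.4, -39.5, 0], 0.8],
    [[0, 0, -56], [31.4, -39.5, 0], 0.8],
    [[0, 0, -56], [31.4, -39.5, 0], 0.8],
  ],
)

```text
time: 13.05
eef_pos: [0.5782, 0.1806, 0.1619]
ee_rot: [-2.141, -2.298, 0.001]
wrist_force: [0.2, -0.6, -1.6]
finger_gap: 0.0261
```

```bash
python3 - <<'E'
from h import *
x,y=tray(.044)
jog(x,y,.046,94.2,3)
c=cam("wrist"); save(c,"w4.png")
# placed bar knob seen from wrist? and top
h=cv2.cvtColor(c["im"],cv2.COLOR_RGB2HSV)
E
```

```text
pos [0.5782 0.181  0.1621] sd [0.     0.0002 0.0001] gap 0.025673142404656152 t 13.2
turn [ 0.   0.  -0.1] shift [ 0.23 -0.12 11.61] dist cm 11.6 q6 -1.53
```

View pics/w4.png

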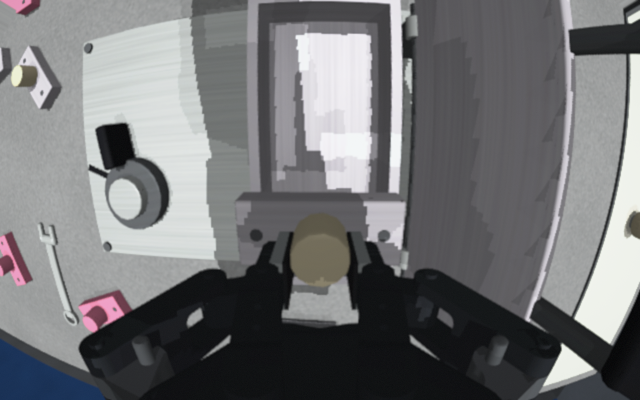

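>>> jog_arm(
  deltas=[
    [[0, 0, 0], [0.2, -0.1, 3], 0.8],
    [[0, 0, 0], [0.2, -0.1, 6], 0.8],
    [[0, 0, 0], [0.2, -0.1, 8.5], 0.8],
    [[0, 0, 0], [0.2, -0.1, 10.3], 0.8],
    [[0, 0, 0], [0.2, -0.1, 11.2], 0.8],
    [[0, 0, 0], [0.2, -0.1, 11.6], 0.8],
    [[0, 0, 0], [0.2, -0.1, 11.6], 0.8],
    [[0, 0, 0], [0.2, -0.1, 11.6], 0.8],
    [[0, 0, 0], [0.2, -0.1, 11.6], 0.8],
    [[0, 0, 0], [0.2, -0.1, 11.6], 0.5],
    [[0, 0, 0], [0.2, -0.1, 11.6], 0.5],
    [[0, 0, 0], [0.2, -0.1, 11.6], 0.5],
    [[0, 0, 0], [0.2, -0.1, 8], 0.5],
    [[0, 0, 0], [0.2, -0.1, 4], 0.5],
    [[0, 0, 0], [0.2, -0.1, 0], 0.5],
    [[0, 0, 0], [0.2, -0.1, -1], 0.3],
    [[0, 0, 0], [0.2, -0.1, -1], 0.3],
    [[0, 0, 0], [0.2, -0.1, -1], 0.3],
  ],
)

```text
time: 15.05
eef_pos: [0.5761, 0.1838, 0.1707]
ee_rot: [-2.138, -2.3, 0.003]
wrist_force: [-0.3, -0.3, -0.6]
finger_gap: 0.0596
```

```bash
sed -i 's/def knobfit(c,g):/def knobfit(c,g,S=40):/; s/h\[...,1\]>40)&(h\[...,2\]>60/h[...,1]>S)\&(h[...,2]>60/' h.py; python3 - <<'E'
from h import *
c=cam("top"); bars(c)
for S in (22,30):
  for g in [(.514,-.458),(.456,-.197),(.431,-.3315)]: knobfit(c,g,S)
jog(.5145,-.459,.16,-1,2)
E
```

```text
rect [ 0.5138 -0.461 ] [47. 89.] yaw -2.8 knob [ 0.5145 -0.4553] 108
rect [ 0.4564 -0.1977] [90. 38.] yaw 44.4 knob [ 0.4582 -0.1963] 76
rect [ 0.4316 -0.3325] [38. 91.] yaw -69.0 knob [ 0.4332 -0.3307] 89
knob [ 0.5112 -0.4629] area 128 expected 169 px [483.  212.4]
knob [ 0.4298 -0.3434] area 65 expected 152 px [432.5 245.3]
knob [ 0.4298 -0.3434] area 65 expected 152 px [432.5 245.3]
knob [ 0.5132 -0.4675] area 85 expected 169 px [484.9 211.6]
knob [ 0.5132 -0.4675] area 85 expected 169 px [484.9 211.6]
knob [ 0.5132 -0.4675] area 85 expected 169 px [484.9 211.6]
pos [0.5756 0.1837 0.1697] sd [0.     0.     0.0001] gap 0.06000965002914763 t 15.2
turn [ -0.2  -0.2 -84.8] shift [-63.66 -10.76   1.03] dist cm 64.6 q6 -1.52
```

>>> jog_arm(
  deltas=[
    [[0, 0, 95], [-63.7, -10.8, 0], 0.3],
    [[0, 0, 95], [-63.7, -10.8, 0], 0.3],
    [[0, 0, 95], [-63.7, -10.8, 0], 0.3],
    [[0, 0, 95], [-63.7, -10.8, 0], 0.3],
    [[0, 0, 95], [-63.7, -10.8, 0], 0.3],
    [[0, 0, 95], [-63.7, -10.8, 0], 0.3],
    [[0, 0, 95], [-63.7, -10.8, 0], 0.3],
    [[0, 0, 95], [-63.7, -10.8, 0], 0.3],
    [[0, 0, 95], [-63.7, -10.8, 0], 0.3],
    [[0, 0, 95], [-63.7, -10.8, 0], 0.3],
    [[0, 0, 95], [-63.7, -10.8, 0], 0.3],
    [[0, 0, 95], [-63.7, -10.8, 0], 0.3],
    [[0, 0, 95], [-63.7, -10.8, 0], 0.3],
    [[0, 0, 95], [-63.7, -10.8, 0], 0.3],
    [[0, 0, 95], [-63.7, -10.8, 0], 0.3],
    [[0, 0, 95], [-63.7, -10.8, 0], 0.3],
    [[0, 0, 95], [-63.7, -10.8, 0], 0.3],
    [[0, 0, 95], [-63.7, -10.8, 0], 0.3],
    [[0, 0, 95], [-63.7, -10.8, 0], 0.3],
  ],
)

```text
time: 17.1
eef_pos: [0.5159, -0.4584, 0.1723]
ee_rot: [3.141, -0.021, 0.0]
wrist_force: [0.6, 0.9, 0.1]
finger_gap: 0.0596
```

```bash
python3 - <<'E'
t=open('h.py').read()
t=t.replace('''        q6=s["q"][5]
        if best''','''        q6=((np.arctan2(y,x)-np.arctan2(s["eef_pos"][1],s["eef_pos"][0]))*180/np.pi+np.degrees(s["q"][5])+t[2])
        if abs(q6)>150: continue
        if best''').replace("for k in (0,180,-180):\n","for k in (0,180):\n")
open('h.py','w').write(t)
E
python3 - <<'E'
from h import *
c=cam("wrist"); g=knobfit(c,(.5145,-.459)); bars(c)
jog(*g,.026,-2.7,3)
E
```

```text
knob [ 0.5153 -0.4585] area 768 expected 919 px [318.9 186.1]
pos [ 0.5156 -0.4589  0.1723] sd [0.0001 0.0001 0.    ] gap 0.0600071690218028 t 17.3
turn [ 0.  -0.   1.9] shift [-0.04 -0.04 14.63] dist cm 14.6 q6 -0.88
```

>>> jog_arm(
  deltas=[
    [[0, 0, 1.8], [0, 0, 5], 0.3],
    [[0, 0, 1.8], [0, 0, 10], 0.3],
    [[0, 0, 1.8], [0, 0, 13.5], 0.3],
    [[0, 0, 1.8], [0, 0, 14.6], 0.3],
    [[0, 0, 1.8], [0, 0, 14.6], 0.3],
    [[0, 0, 1.8], [0, 0, 14.6], 0.8],
    [[0, 0, 1.8], [0, 0, 14.6], 0.8],
    [[0, 0, 1.8], [0, 0, 14.6], 0.8],
    [[0, 0, 1.8], [0, 0, 14.6], 0.8],
    [[0, 0, 1.8], [0, 0, 14.6], 0.8],
    [[0, 0, 1.8], [0, 0, 10], 0.8],
    [[0, 0, 1.8], [0, 0, 5], 0.8],
    [[0, 0, 1.8], [0, 0, 1], 0.8],
    [[0, 0, 1.8], [0, 0, 1], 0.8],
    [[0, 0, 1.8], [0, 0, 1], 0.8],
    [[0, 0, 1.8], [0, 0, 1], 0.8],
  ],
)

```text
time: 18.9
eef_pos: [0.5145, -0.458, 0.1597]
ee_rot: [-3.138, 0.072, 0.004]
wrist_force: [-0.4, -0.1, -3.4]
finger_gap: 0.0259
```

```bash
python3 - <<'E'
from h import *
x,y=tray(0)
jog(x,y,.16,94.2,2)
E
```

```text
pos [ 0.5144 -0.4579  0.1591] sd [0.0001 0.     0.    ] gap 0.026037750527247588 t 19.0
turn [-0.   0.3 83.2] shift [ -1.07 -63.81   0.15] dist cm 63.8 q6 -0.85
```

>>> jog_arm(
  deltas=[
    [[0, 0, 83], [-1.1, -63.8, 0], 0.8],
    [[0, 0, 83], [-1.1, -63.8, 0], 0.8],
    [[0, 0, 83], [-1.1, -63.8, 0], 0.8],
    [[0, 0, 83], [-1.1, -63.8, 0], 0.8],
    [[0, 0, 83], [-1.1, -63.8, 0], 0.8],
    [[0, 0, 83], [-1.1, -63.8, 0], 0.8],
    [[0, 0, 83], [-1.1, -63.8, 0], 0.8],
    [[0, 0, 83], [-1.1, -63.8, 0], 0.8],
    [[0, 0, 83], [-1.1, -63.8, 0], 0.8],
    [[0, 0, 83], [-1.1, -63.8, 0], 0.8],
    [[0, 0, 83], [-1.1, -63.8, 0], 0.8],
    [[0, 0, 83], [-1.1, -63.8, 0], 0.8],
    [[0, 0, 83], [-1.1, -63.8, 0], 0.8],
    [[0, 0, 83], [-1.1, -63.8, 0], 0.8],
    [[0, 0, 83], [-1.1, -63.8, 0], 0.8],
    [[0, 0, 83], [-1.1, -63.8, 0], 0.8],
    [[0, 0, 83], [-1.1, -63.8, 0], 0.8],
    [[0, 0, 83], [-1.1, -63.8, 0], 0.8],
    [[0, 0, 83], [-1.1, -63.8, 0], 0.8],
  ],
)

```text
time: 20.9
eef_pos: [0.534, 0.1776, 0.1622]
ee_rot: [2.303, -2.137, 0.0]
wrist_force: [-0.2, -0.4, -3.4]
finger_gap: 0.0258
```

```bash
python3 - <<'E'
from h import *
x,y=tray(0)
jog(x,y,.046,94.2,3)
c=cam("wrist"); save(c,"w5.png")
E
```

```text
pos [0.5339 0.178  0.1622] sd [0.     0.0001 0.    ] gap 0.025966924661603604 t 21.05
turn [-0.   0.   0.1] shift [-0.21  0.08 11.62] dist cm 11.6 q6 1.62
```

View pics/w5.png

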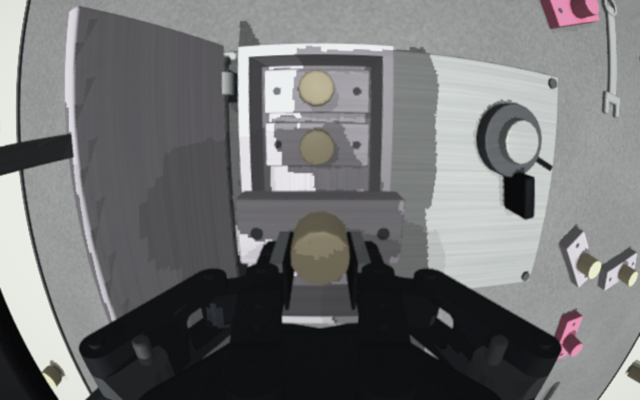

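>>> jog_arm(
  deltas=[
    [[0, 0, 0], [-0.2, 0.1, 3], 0.8],
    [[0, 0, 0], [-0.2, 0.1, 6], 0.8],
    [[0, 0, 0], [-0.2, 0.1, 8.5], 0.8],
    [[0, 0, 0], [-0.2, 0.1, 10.3], 0.8],
    [[0, 0, 0], [-0.2, 0.1, 11.2], 0.8],
    [[0, 0, 0], [-0.2, 0.1, 11.6], 0.8],
    [[0, 0, 0], [-0.2, 0.1, 11.6], 0.8],
    [[0, 0, 0], [-0.2, 0.1, 11.6], 0.8],
    [[0, 0, 0], [-0.2, 0.1, 11.6], 0.8],
    [[0, 0, 0], [-0.2, 0.1, 11.6], 0.5],
    [[0, 0, 0], [-0.2, 0.1, 11.6], 0.5],
    [[0, 0, 0], [-0.2, 0.1, 11.6], 0.5],
    [[0, 0, 0], [-0.2, 0.1, 8], 0.5],
    [[0, 0, 0], [-0.2, 0.1, 4], 0.5],
    [[0, 0, 0], [-0.2, 0.1, 0], 0.5],
    [[0, 0, 0], [-0.2, 0.1, -1], 0.3],
    [[0, 0, 0], [-0.2, 0.1, -1], 0.3],
    [[0, 0, 0], [-0.2, 0.1, -1], 0.3],
  ],
)

```text
time: 22.9
eef_pos: [0.5319, 0.1804, 0.1707]
ee_rot: [2.303, -2.134, -0.002]
wrist_force: [-0.1, 0.3, 0.1]
finger_gap: 0.0595
```

```bash
python3 - <<'E'
from h import *
c=cam("top"); bars(c)
jog(.456,-.197,.16,44.4,2)
E
```

```text
rect [0.4806 0.1898] [94. 64.] yaw 8.8 knob [0.4809 0.1839] 690
rect [ 0.4563 -0.1977] [90. 38.] yaw 44.4 knob [ 0.4582 -0.1963] 75
rect [ 0.4316 -0.3325] [38. 91.] yaw -69.0 knob [ 0.4391 -0.3306] 93
pos [0.5314 0.1803 0.1698] sd [0. 0. 0.] gap 0.059584017578021696 t 23.05
turn [ 0.2 -0.1 50. ] shift [37.05 10.38  1.03] dist cm 38.5 q6 1.62
```

>>> jog_arm(
  deltas=[
    [[0, 0, 50], [37, 10.4, 0], 0.3],
    [[0, 0, 50], [37, 10.4, 0], 0.3],
    [[0, 0, 50], [37, 10.4, 0], 0.3],
    [[0, 0, 50], [37, 10.4, 0], 0.3],
    [[0, 0, 50], [37, 10.4, 0], 0.3],
    [[0, 0, 50], [37, 10.4, 0], 0.3],
    [[0, 0, 50], [37, 10.4, 0], 0.3],
    [[0, 0, 50], [37, 10.4, 0], 0.3],
    [[0, 0, 50], [37, 10.4, 0], 0.3],
    [[0, 0, 50], [37, 10.4, 0.5], 0.3],
    [[0, 0, 50], [37, 10.4, 1], 0.3],
    [[0, 0, 50], [37, 10.4, 1], 0.3],
    [[0, 0, 50], [37, 10.4, 1], 0.3],
    [[0, 0, 50], [37, 10.4, 1], 0.3],
  ],
)

```text
time: 24.45
eef_pos: [0.4574, -0.1956, 0.1622]
ee_rot: [-1.188, 2.908, -0.0]
wrist_force: [0.0, -0.1, 0.6]
finger_gap: 0.0598
```

```bash
python3 - <<'E'
from h import *
c=cam("wrist"); g=knobfit(c,(.456,-.197)); bars(c)
jog(*g,.026,44.4,3)
E
```

```text
knob [ 0.4551 -0.198 ] area 844 expected 993 px [323.1 189.8]
pos [ 0.4573 -0.1961  0.1624] sd [0.     0.0001 0.    ] gap 0.06009242209788372 t 24.65
turn [-0.  0. -0.] shift [ 0.29  0.03 13.64] dist cm 13.6 q6 1.73
```

>>> jog_arm(
  deltas=[
    [[0, 0, 0], [0.2, 0, 5], 0.3],
    [[0, 0, 0], [0.2, 0, 10], 0.3],
    [[0, 0, 0], [0.2, 0, 12.5], 0.3],
    [[0, 0, 0], [0.2, 0, 13.6], 0.3],
    [[0, 0, 0], [0.2, 0, 13.6], 0.3],
    [[0, 0, 0], [0.2, 0, 13.6], 0.8],
    [[0, 0, 0], [0.2, 0, 13.6], 0.8],
    [[0, 0, 0], [0.2, 0, 13.6], 0.8],
    [[0, 0, 0], [0.2, 0, 13.6], 0.8],
    [[0, 0, 0], [0.2, 0, 13.6], 0.8],
    [[0, 0, 0], [0.2, 0, 10], 0.8],
    [[0, 0, 0], [0.2, 0, 5], 0.8],
    [[0, 0, 0], [0.2, 0, 0], 0.8],
    [[0, 0, 0], [0.2, 0, 0], 0.8],
    [[0, 0, 0], [0.2, 0, 0], 0.8],
    [[0, 0, 0], [0.2, 0, 0], 0.8],
  ],
)

```text
time: 26.25
eef_pos: [0.4547, -0.197, 0.1607]
ee_rot: [1.186, -2.908, -0.004]
wrist_force: [-0.0, -0.2, -2.2]
finger_gap: 0.0263
```

```bash
python3 - <<'E'
from h import *
x,y=tray(-.044)
jog(x,y,.16,94.2,2)
E
```

```text
pos [ 0.4545 -0.1968  0.1601] sd [0.     0.     0.0001] gap 0.02599817261402607 t 26.35
turn [  0.2   0.1 -49.8] shift [-28.6   24.29   0.09] dist cm 37.5 q6 1.73
```

>>> jog_arm(
  deltas=[
    [[0, 0, -49.8], [-28.6, 24.3, 0], 0.8],
    [[0, 0, -49.8], [-28.6, 24.3, 0], 0.8],
    [[0, 0, -49.8], [-28.6, 24.3, 0], 0.8],
    [[0, 0, -49.8], [-28.6, 24.3, 0], 0.8],
    [[0, 0, -49.8], [-28.6, 24.3, 0], 0.8],
    [[0, 0, -49.8], [-28.6, 24.3, 0], 0.8],
    [[0, 0, -49.8], [-28.6, 24.3, 0], 0.8],
    [[0, 0, -49.8], [-28.6, 24.3, 0], 0.8],
    [[0, 0, -49.8], [-28.6, 24.3, 0], 0.8],
    [[0, 0, -49.8], [-28.6, 24.3, 0], 0.8],
    [[0, 0, -49.8], [-28.6, 24.3, 0], 0.8],
    [[0, 0, -49.8], [-28.6, 24.3, 0], 0.8],
    [[0, 0, -49.8], [-28.6, 24.3, 0], 0.8],
  ],
)

```text
time: 27.65
eef_pos: [0.4903, 0.1751, 0.162]
ee_rot: [2.299, -2.141, -0.0]
wrist_force: [0.5, 0.3, -1.6]
finger_gap: 0.026
```

```bash
python3 - <<'E'
from h import *
x,y=tray(-.044)
jog(x,y,.046,94.2,3)
c=cam("wrist"); save(c,"w6.png")
# knob tops of placed bars, in tray frame
h=cv2.cvtColor(c["im"],cv2.COLOR_RGB2HSV).astype(int)
for tx in (.088,.044,0):
    g=np.array(tray(tx)); print(tx, w2px(c,[[*g,.068]]).round())
E
```

```text
pos [0.4903 0.1754 0.1622] sd [0.     0.0001 0.    ] gap 0.02603769756764968 t 27.8
turn [-0.   0.  -0.1] shift [-0.15  0.11 11.62] dist cm 11.6 q6 1.62
0.088 [[317.  32.]]
0.044 [[317.  87.]]
0 [[317. 144.]]
```

View pics/w6.png

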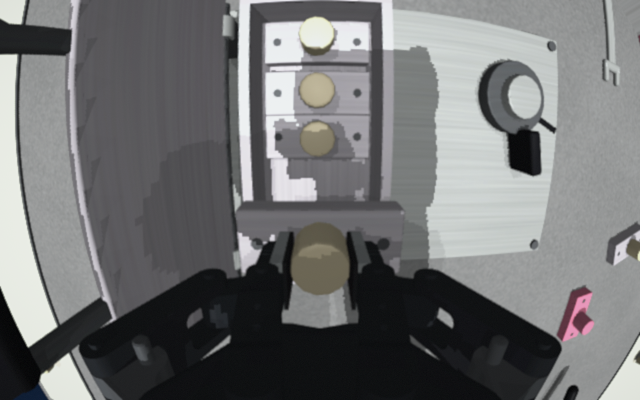

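>>> jog_arm(
  deltas=[
    [[0, 0, 0], [-0.1, -0.4, 3], 0.8],
    [[0, 0, 0], [-0.1, -0.4, 6], 0.8],
    [[0, 0, 0], [-0.1, -0.4, 8.5], 0.8],
    [[0, 0, 0], [-0.1, -0.4, 10.3], 0.8],
    [[0, 0, 0], [-0.1, -0.4, 11.2], 0.8],
    [[0, 0, 0], [-0.1, -0.4, 11.6], 0.8],
    [[0, 0, 0], [-0.1, -0.4, 11.6], 0.8],
    [[0, 0, 0], [-0.1, -0.4, 11.6], 0.8],
    [[0, 0, 0], [-0.1, -0.4, 11.6], 0.8],
    [[0, 0, 0], [-0.1, -0.4, 11.6], 0.5],
    [[0, 0, 0], [-0.1, -0.4, 11.6], 0.5],
    [[0, 0, 0], [-0.1, -0.4, 11.6], 0.5],
    [[0, 0, 0], [-0.1, -0.4, 8], 0.5],
    [[0, 0, 0], [-0.1, -0.4, 4], 0.5],
    [[0, 0, 0], [-0.1, -0.4, 0], 0.5],
    [[0, 0, 0], [-0.1, -0.4, -1], 0.3],
    [[0, 0, 0], [-0.1, -0.4, -1], 0.3],
    [[0, 0, 0], [-0.1, -0.4, -1], 0.3],
  ],
)

```text
time: 29.65
eef_pos: [0.4933, 0.1772, 0.1708]
ee_rot: [2.3, -2.138, -0.002]
wrist_force: [-0.9, -0.7, -0.3]
finger_gap: 0.0598
```

```bash
python3 - <<'E'
from h import *
c=cam("top"); bars(c)
jog(.431,-.3315,.16,-69,2)
E
```

```text
rect [0.4297 0.2025] [ 54. 103.] yaw -88.5 knob [0.4374 0.2064] 26
rect [ 0.4316 -0.3325] [38. 91.] yaw -69.0 knob [ 0.4332 -0.3307] 89
pos [0.4929 0.1771 0.1699] sd [0. 0. 0.] gap 0.060012557564209465 t 29.8
turn [  0.2   0.  -16.8] shift [50.27  9.86  1.04] dist cm 51.2 q6 1.63
```

>>> jog_arm(
  deltas=[
    [[0, 0, -16.8], [50.3, 9.9, 0], 0.3],
    [[0, 0, -16.8], [50.3, 9.9, 0], 0.3],
    [[0, 0, -16.8], [50.3, 9.9, 0], 0.3],
    [[0, 0, -16.8], [50.3, 9.9, 0], 0.3],
    [[0, 0, -16.8], [50.3, 9.9, 0], 0.3],
    [[0, 0, -16.8], [50.3, 9.9, 0], 0.3],
    [[0, 0, -16.8], [50.3, 9.9, 0], 0.3],
    [[0, 0, -16.8], [50.3, 9.9, 0], 0.3],
    [[0, 0, -16.8], [50.3, 9.9, 0], 0.3],
    [[0, 0, -16.8], [50.3, 9.9, 0], 0.3],
    [[0, 0, -16.8], [50.3, 9.9, 0.5], 0.3],
    [[0, 0, -16.8], [50.3, 9.9, 1], 0.3],
    [[0, 0, -16.8], [50.3, 9.9, 1], 0.3],
    [[0, 0, -16.8], [50.3, 9.9, 1], 0.3],
    [[0, 0, -16.8], [50.3, 9.9, 1], 0.3],
    [[0, 0, -16.8], [50.3, 9.9, 1], 0.3],
  ],
)

```text
time: 31.4
eef_pos: [0.4323, -0.3307, 0.1624]
ee_rot: [2.59, -1.778, 0.0]
wrist_force: [0.6, 0.2, -1.2]
finger_gap: 0.06
```

```bash
python3 - <<'E'
from h import *
c=cam("wrist"); g=knobfit(c,(.431,-.332)); bars(c)
jog(*g,.026,-69,3)
c=cam("top"); save(c,"t3.png",(170,130,345,260),4)
E
```

```text
knob [ 0.4316 -0.3338] area 833 expected 993 px [322.  191.1]
rect [ 0.2862 -0.5608] [90. 37.] yaw 57.6 knob [ 0.306  -0.5415] 178
pos [ 0.4322 -0.3312  0.1624] sd [0.     0.0001 0.    ] gap 0.059867680179420686 t 31.6
turn [-0. -0.  0.] shift [ 0.22  0.15 13.64] dist cm 13.6 q6 0.34
```

View pics/t3.png

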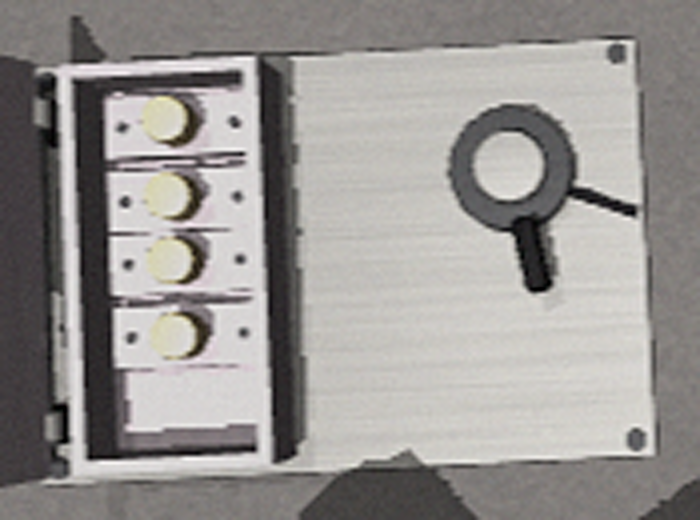

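>>> jog_arm(
  deltas=[
    [[0, 0, 0], [0.2, 0.15, 5], 0.3],
    [[0, 0, 0], [0.2, 0.15, 10], 0.3],
    [[0, 0, 0], [0.2, 0.15, 12.5], 0.3],
    [[0, 0, 0], [0.2, 0.15, 13.6], 0.3],
    [[0, 0, 0], [0.2, 0.15, 13.6], 0.3],
    [[0, 0, 0], [0.2, 0.15, 13.6], 0.8],
    [[0, 0, 0], [0.2, 0.15, 13.6], 0.8],
    [[0, 0, 0], [0.2, 0.15, 13.6], 0.8],
    [[0, 0, 0], [0.2, 0.15, 13.6], 0.8],
    [[0, 0, 0], [0.2, 0.15, 13.6], 0.8],
    [[0, 0, 0], [0.2, 0.15, 10], 0.8],
    [[0, 0, 0], [0.2, 0.15, 5], 0.8],
    [[0, 0, 0], [0.2, 0.15, 0], 0.8],
    [[0, 0, 0], [0.2, 0.15, 0], 0.8],
    [[0, 0, 0], [0.2, 0.15, 0], 0.8],
    [[0, 0, 0], [0.2, 0.15, 0], 0.8],
  ],
)

```text
time: 33.25
eef_pos: [0.4303, -0.3328, 0.1602]
ee_rot: [-2.588, 1.78, 0.005]
wrist_force: [-0.9, 0.0, -3.4]
finger_gap: 0.0263
```

```bash
python3 - <<'E'
from h import *
x,y=tray(-.083)
jog(x,y,.16,94.2,2)
E
```

```text
pos [ 0.4301 -0.3327  0.1597] sd [0. 0. 0.] gap 0.026025778279055646 t 33.35
turn [ 0.1  0.2 16.8] shift [-46.59 -20.     0.14] dist cm 50.7 q6 0.34
```

>>> jog_arm(
  deltas=[
    [[0, 0, 16.8], [-46.6, -20, 0], 0.8],
    [[0, 0, 16.8], [-46.6, -20, 0], 0.8],
    [[0, 0, 16.8], [-46.6, -20, 0], 0.8],
    [[0, 0, 16.8], [-46.6, -20, 0], 0.8],
    [[0, 0, 16.8], [-46.6, -20, 0], 0.8],
    [[0, 0, 16.8], [-46.6, -20, 0], 0.8],
    [[0, 0, 16.8], [-46.6, -20, 0], 0.8],
    [[0, 0, 16.8], [-46.6, -20, 0], 0.8],
    [[0, 0, 16.8], [-46.6, -20, 0], 0.8],
    [[0, 0, 16.8], [-46.6, -20, 0], 0.8],
    [[0, 0, 16.8], [-46.6, -20, 0], 0.8],
    [[0, 0, 16.8], [-46.6, -20, 0], 0.8],
    [[0, 0, 16.8], [-46.6, -20, 0], 0.8],
    [[0, 0, 16.8], [-46.6, -20, 0], 0.8],
    [[0, 0, 16.8], [-46.6, -20, 0], 0.8],
    [[0, 0, 16.8], [-46.6, -20, 0], 0.8],
  ],
)

```text
time: 34.95
eef_pos: [0.4514, 0.1718, 0.1621]
ee_rot: [2.299, -2.141, 0.0]
wrist_force: [-0.0, -1.4, -1.5]
finger_gap: 0.0261
```

```bash
python3 - <<'E'
from h import *
x,y=tray(-.083)
jog(x,y,.046,94.2,3)
c=cam("wrist"); save(c,"w7.png")
print(w2px(c,[[*tray(tx),.068] for tx in (.044,0,-.044)]).round())
E
```

```text
pos [0.4514 0.1721 0.1622] sd [0.     0.0001 0.    ] gap 0.02586707904150525 t 35.1
turn [-0.  -0.  -0.1] shift [-0.19  0.11 11.62] dist cm 11.6 q6 1.63
[[316.  38.]
 [316.  94.]
 [317. 151.]]
```

View pics/w7.png

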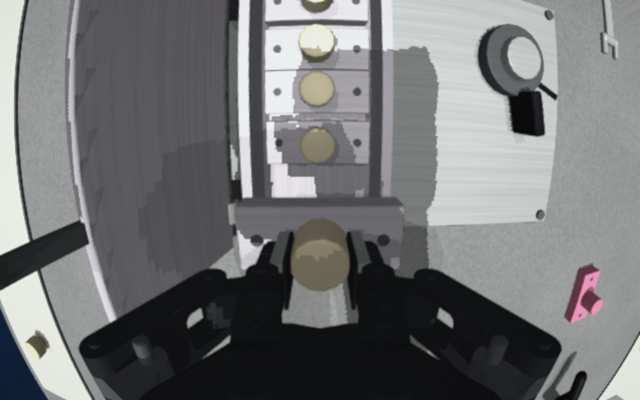

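>>> jog_arm(
  deltas=[
    [[0, 0, 0], [-0.2, 0.1, 3], 0.8],
    [[0, 0, 0], [-0.2, 0.1, 6], 0.8],
    [[0, 0, 0], [-0.2, 0.1, 8.5], 0.8],
    [[0, 0, 0], [-0.2, 0.1, 10.3], 0.8],
    [[0, 0, 0], [-0.2, 0.1, 11.2], 0.8],
    [[0, 0, 0], [-0.2, 0.1, 11.6], 0.8],
    [[0, 0, 0], [-0.2, 0.1, 11.6], 0.8],
    [[0, 0, 0], [-0.2, 0.1, 11.6], 0.8],
    [[0, 0, 0], [-0.2, 0.1, 11.6], 0.8],
    [[0, 0, 0], [-0.2, 0.1, 11.6], 0.5],
    [[0, 0, 0], [-0.2, 0.1, 11.6], 0.5],
    [[0, 0, 0], [-0.2, 0.1, 11.6], 0.5],
    [[0, 0, 0], [-0.2, 0.1, 8], 0.5],
    [[0, 0, 0], [-0.2, 0.1, 4], 0.5],
    [[0, 0, 0], [-0.2, 0.1, 0], 0.5],
    [[0, 0, 0], [-0.2, 0.1, -5], 0.5],
    [[0, 0, 0], [-0.2, 0.1, -8], 0.5],
    [[0, 0, 0], [-0.2, 0.1, -8], 0.5],
  ],
)

```text
time: 36.95
eef_pos: [0.4531, 0.1751, 0.2483]
ee_rot: [-2.294, 2.133, -0.011]
wrist_force: [0.8, 0.3, -0.8]
finger_gap: 0.0425
```

```bash
cat >> h.py <<'E'
PH=np.radians(45); YA=np.radians(4.2)
Z=R.from_euler("z",YA)
RT=Z.as_matrix()@np.c_[[0,-np.cos(PH),-np.sin(PH)],[-1,0,0],[0,np.sin(PH),-np.cos(PH)]]
def handle(th,depth=.016,push=0.,c=(.533,.180)):
    b=np.array([0,.070-.185*np.cos(th),.08+.185*np.sin(th)])
    b=b+np.array([0,np.sin(PH),-np.cos(PH)])*depth+np.array([0,-np.cos(PH),-np.sin(PH)])*push
    return np.array([*c,0])+Z.apply(b)
def rel(P,n=2):
    L=[]
    for _ in range(n): read_camera("top"); L.append(observe())
    s=L[-1]; A=R.from_rotvec(s["ee_rot"]); p=np.mean([u["eef_pos"] for u in L],0)
    print("pos",p.round(4),"gap",round(s["finger_gap"],4),"F",s["wrist_force"].round(1),"t",s["time"],"q",s["q"].round(2))
    print("turn",(A.inv()*R.from_matrix(RT)).as_rotvec(degrees=True).round(1))
    print((A.inv().apply(np.atleast_2d(P)-p)*100).round(1).tolist())
E
python3 - <<'E'
from h import *
c=cam("top"); print("bar seen",px2w(c,[(117.3,195.7)],.26),"pred",handle(1.8,0))
save(c,"t4.png",(100,125,345,265),3)
rel([handle(1.8,-.09), handle(1.8,-.05)])
E
```

```text
bar seen [[0.52543441 0.2936519  0.26      ]] pred [0.52479495 0.29173152 0.26016181]
pos [0.45   0.1746 0.2419] gap 0.0425 F [-0.   0.2 -0.1] t 37.1 q [ 0.13 -0.17  1.96 -0.    1.35  1.63]
turn [  0.1 -45.   -0.1]
[[-4.8, -8.3, -8.2], [-7.6, -8.3, -5.4]]
```

View pics/t4.png

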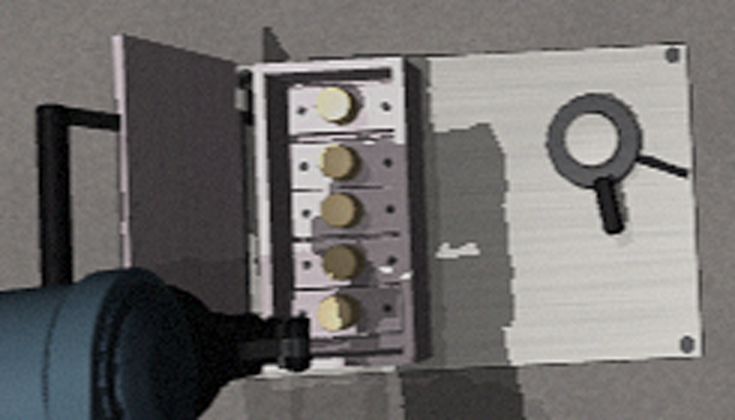

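>>> jog_arm(
  deltas=[
    [[0, 0, 0], [0, 0, -4], 0.3],
    [[0, 0, 0], [0, -4, -8.2], 0.3],
    [[0, -8, 0], [-1, -8.3, -8.2], 0.3],
    [[0, -16, 0], [-2, -8.3, -8.2], 0.3],
    [[0, -24, 0], [-3, -8.3, -8.2], 0.3],
    [[0, -32, 0], [-4, -8.3, -8.2], 0.3],
    [[0, -40, 0], [-4.8, -8.3, -8.2], 0.3],
    [[0, -45, 0], [-4.8, -8.3, -8.2], 0.3],
    [[0, -45, 0], [-4.8, -8.3, -8.2], 0.3],
    [[0, -45, 0], [-4.8, -8.3, -8.2], 0.3],
    [[0, -45, 0], [-4.8, -8.3, -8.2], 0.3],
    [[0, -45, 0], [-4.8, -8.3, -8.2], 0.3],
  ],
)

```text
time: 38.3
eef_pos: [0.5295, 0.2291, 0.3247]
ee_rot: [-1.834, 1.703, 0.757]
wrist_force: [0.1, 0.0, -0.5]
finger_gap: 0.0595
```

```bash
python3 - <<'E'
from h import *
rel([handle(1.8,-.09), handle(1.8,-.03),handle(1.8,.016)])
c=cam("wrist"); save(c,"w8.png"); print(w2px(c,[handle(1.8,0)]))
E
```

```text
pos [0.5294 0.229  0.3247] gap 0.06 F [0.5 0.4 0.1] t 38.4 q [-0.12 -0.02  1.81  0.77  1.55  1.28]
turn [-0.  -0.   0.1]
[[0.1, 0.0, 0.0], [0.1, 0.0, 6.0], [0.1, 0.0, 10.6]]
[[321.23866186 199.83985565]]
```

View pics/w8.png

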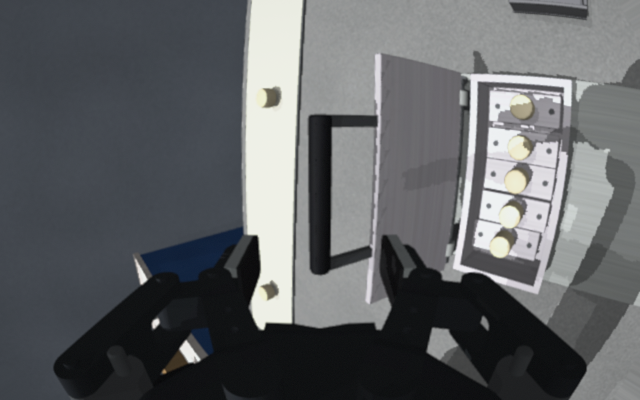

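>>> jog_arm(
  deltas=[
    [[0, 0, 0], [0.1, 0, 0], 0.55],
    [[0, 0, 0], [0.1, 0, 3], 0.55],
    [[0, 0, 0], [0.1, 0, 5], 0.55],
    [[0, 0, 0], [0.1, 0, 7], 0.55],
    [[0, 0, 0], [0.1, 0, 9], 0.55],
    [[0, 0, 0], [0.1, 0, 10.6], 0.55],
    [[0, 0, 0], [0.1, 0, 10.6], 0.7],
    [[0, 0, 0], [0.1, 0, 10.6], 0.7],
    [[0, 0, 0], [0.1, 0, 10.6], 0.7],
  ],
)

```text
time: 39.35
eef_pos: [0.5247, 0.3022, 0.2494]
ee_rot: [-1.832, 1.703, 0.757]
wrist_force: [-0.2, 0.2, -0.1]
finger_gap: 0.0256
```

```bash
python3 - <<'E'
from h import *
rel([handle(t,.016,.004) for t in np.arange(1.8,1.0,-.05)])
E
```

```text
pos [0.5247 0.3021 0.2494] gap 0.0257 F [-0.6  0.1 -1. ] t 39.45 q [0.02 0.07 1.86 0.81 1.35 1.27]
turn [-0.1 -0.   0. ]
[[0.4, 0.1, 0.1], [0.9, 0.1, -0.7], [1.4, 0.1, -1.4], [2.0, 0.1, -2.1], [2.6, 0.1, -2.8], [3.3, 0.1, -3.5], [4.0, 0.1, -4.1], [4.7, 0.1, -4.7], [5.4, 0.1, -5.2], [6.2, 0.1, -5.8], [7.0, 0.1, -6.2], [7.8, 0.1, -6.7], [8.6, 0.1, -7.1], [9.5, 0.1, -7.4], [10.4, 0.1, -7.7], [11.3, 0.1, -8.0]]
```

>>> jog_arm(
  deltas=[
    [[0, 0, 0], [0.4, 0.1, 0.1], 0.7],
    [[0, 0, 0], [0.9, 0.1, -0.7], 0.7],
    [[0, 0, 0], [1.4, 0.1, -1.4], 0.7],
    [[0, 0, 0], [2.0, 0.1, -2.1], 0.7],
    [[0, 0, 0], [2.6, 0.1, -2.8], 0.7],
    [[0, 0, 0], [3.3, 0.1, -3.5], 0.7],
    [[0, 0, 0], [4.0, 0.1, -4.1], 0.7],
    [[0, 0, 0], [4.7, 0.1, -4.7], 0.7],
    [[0, 0, 0], [5.4, 0.1, -5.2], 0.7],
    [[0, 0, 0], [6.2, 0.1, -5.8], 0.7],
    [[0, 0, 0], [7.0, 0.1, -6.2], 0.7],
    [[0, 0, 0], [7.8, 0.1, -6.7], 0.7],
    [[0, 0, 0], [8.6, 0.1, -7.1], 0.7],
    [[0, 0, 0], [9.5, 0.1, -7.4], 0.7],
    [[0, 0, 0], [10.4, 0.1, -7.7], 0.7],
    [[0, 0, 0], [11.3, 0.1, -8.0], 0.7],
    [[0, 0, 0], [11.3, 0.1, -8.0], 0.7],
  ],
)

```text
time: 41.15
eef_pos: [0.5339, 0.1656, 0.2262]
ee_rot: [-1.829, 1.703, 0.757]
wrist_force: [0.7, 1.1, 6.1]
finger_gap: 0.0255
```

```bash
python3 - <<'E'
from h import *
c=cam("wrist"); save(c,"w9.png")
print(w2px(c,[handle(1.05,0)]))
rel([handle(t,.016,.004) for t in np.arange(1.0,0.1,-.05)])
E
```

```text
[[309.85325644 261.68044503]]
pos [0.5338 0.1663 0.2266] gap 0.0257 F [0.6 0.3 5.3] t 41.3 q [-0.23  0.09  1.89  0.75  1.48  1.07]
turn [-0.2  0.1  0. ]
[[0.9, -0.0, -0.2], [1.8, -0.0, -0.4], [2.7, -0.0, -0.5], [3.7, -0.0, -0.6], [4.6, -0.0, -0.6], [5.5, -0.0, -0.6], [6.4, -0.0, -0.6], [7.3, -0.0, -0.5], [8.3, -0.0, -0.3], [9.2, -0.0, -0.1], [10.1, -0.0, 0.1], [10.9, -0.0, 0.4], [11.8, -0.0, 0.7], [12.7, -0.0, 1.1], [13.5, -0.0, 1.5], [14.3, -0.0, 2.0], [15.1, -0.0, 2.4], [15.8, 0.0, 3.0]]
```

View pics/w9.png

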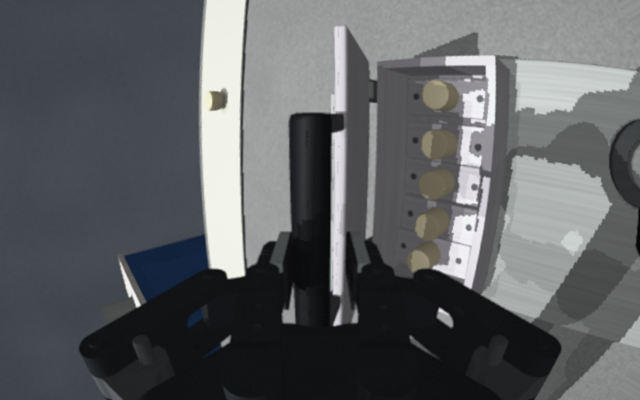

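>>> jog_arm(
  deltas=[
    [[0, 0, 0], [0.9, 0, -0.2], 0.7],
    [[0, 0, 0], [1.8, 0, -0.4], 0.7],
    [[0, 0, 0], [2.7, 0, -0.5], 0.7],
    [[0, 0, 0], [3.7, 0, -0.6], 0.7],
    [[0, 0, 0], [4.6, 0, -0.6], 0.7],
    [[0, 0, 0], [5.5, 0, -0.6], 0.7],
    [[0, 0, 0], [6.4, 0, -0.6], 0.7],
    [[0, 0, 0], [7.3, 0, -0.5], 0.7],
    [[0, 0, 0], [8.3, 0, -0.3], 0.7],
    [[0, 0, 0], [9.2, 0, -0.1], 0.7],
    [[0, 0, 0], [10.1, 0, 0.1], 0.7],
    [[0, 0, 0], [10.9, 0, 0.4], 0.7],
    [[0, 0, 0], [11.8, 0, 0.7], 0.7],
    [[0, 0, 0], [12.7, 0, 1.1], 0.7],
    [[0, 0, 0], [13.5, 0, 1.5], 0.7],
    [[0, 0, 0], [14.3, 0, 2.0], 0.7],
    [[0, 0, 0], [15.1, 0, 2.4], 0.7],
    [[0, 0, 0], [15.8, 0, 3.0], 0.7],
  ],
)

```text
time: 43.1
eef_pos: [0.5395, 0.076, 0.0915]
ee_rot: [-1.832, 1.703, 0.759]
wrist_force: [-0.3, 1.4, 4.3]
finger_gap: 0.0257
```

```bash
python3 - <<'E'
from h import *
rel([handle(t,.016,.004) for t in (.12,.09,.06,.03,0)]+[handle(0,.016,.004+d) for d in (.002,.004,.006)])
E
```

```text
pos [0.5388 0.0762 0.0905] gap 0.0255 F [-1.   1.8  4.4] t 43.2 q [-0.39  0.34  1.89  0.7   1.39  0.81]
turn [ 0.1  0.  -0.1]
[[0.3, -0.2, 0.1], [0.7, -0.2, 0.4], [1.1, -0.2, 0.8], [1.5, -0.2, 1.2], [1.9, -0.2, 1.6], [2.1, -0.2, 1.6], [2.3, -0.2, 1.6], [2.5, -0.2, 1.6]]
```

>>> jog_arm(
  deltas=[
    [[0, 0, 0], [0.3, -0.2, 0.1], 0.7],
    [[0, 0, 0], [0.7, -0.2, 0.4], 0.7],
    [[0, 0, 0], [1.1, -0.2, 0.8], 0.7],
    [[0, 0, 0], [1.5, -0.2, 1.2], 0.7],
    [[0, 0, 0], [1.9, -0.2, 1.6], 0.7],
    [[0, 0, 0], [1.9, -0.2, 1.6], 0.7],
    [[0, 0, 0], [1.9, -0.2, 1.6], 0.7],
  ],
)

```text
time: 43.9
eef_pos: [0.5413, 0.0744, 0.0674]
ee_rot: [-1.832, 1.703, 0.761]
wrist_force: [-2.3, 2.6, 5.8]
finger_gap: 0.0257
```

```bash
python3 - <<'E'
from h import *
rel([handle(0,.016,.004),handle(0,.016,.008)])
print(handle(0,.016,.004))
E
```

```text
pos [0.5413 0.0744 0.0674] gap 0.0257 F [-2.8  2.   5. ] t 44.0 q [-0.39  0.39  1.88  0.7   1.36  0.78]
turn [ 0.  0. -0.]
[[0.2, 0.1, 0.1], [0.6, 0.1, 0.1]]
[0.54080095 0.07377133 0.06585786]
```

>>> jog_arm(
  deltas=[
    [[0, 0, 0], [0.2, 0, 0.2], 0.7],
    [[0, 0, 0], [0.4, 0, 0.4], 0.7],
    [[0, 0, 0], [0.4, 0, 0.4], 0.7],
  ],
)

```text
time: 44.3
eef_pos: [0.5423, 0.0753, 0.0649]
ee_rot: [-1.83, 1.697, 0.764]
wrist_force: [-6.0, 4.6, 19.8]
finger_gap: 0.0253
```

>>> jog_arm(
  deltas=[
    [[0, 0, 0], [0, 0, 0], 0.7],
    [[0, 0, 0], [0, 0, 0], 0.7],
    [[0, 0, 0], [0, 0, 0], 0.7],
    [[0, 0, 0], [0, 0, 0], 0.7],
    [[0, 0, 0], [0, 0, 0], 0.7],
    [[0, 0, 0], [0, 0, 0], 0.7],
    [[0, 0, 0], [0, 0, 0], 0.7],
    [[0, 0, 0], [0, 0, 0], 0.7],
    [[0, 0, 0], [0, 0, 0], 0.7],
    [[0, 0, 0], [0, 0, 0], 0.7],
    [[0, 0, 0], [0, 0, 0], 0.7],
    [[0, 0, 0], [0, 0, 0], 0.7],
    [[0, 0, 0], [0, 0, 0], 0.7],
  ],
)

```text
time: 45.6
eef_pos: [0.5423, 0.0753, 0.065]
ee_rot: [-1.83, 1.697, 0.763]
wrist_force: [-6.0, 5.3, 19.0]
finger_gap: 0.0253
```

```bash
python3 - <<'E'
from h import *
c=cam("scene"); save(c,"s2.png",(330,70,530,270),4)
rel([handle(0,.016,.004)])
E
```

```text
pos [0.5423 0.0753 0.065 ] gap 0.0256 F [-5.2  4.3 19.1] t 45.75 q [-0.39  0.4   1.88  0.71  1.36  0.77]
turn [-0.   0.3  0.1]
[[0.0, 0.2, -0.2]]
```

View pics/s2.png

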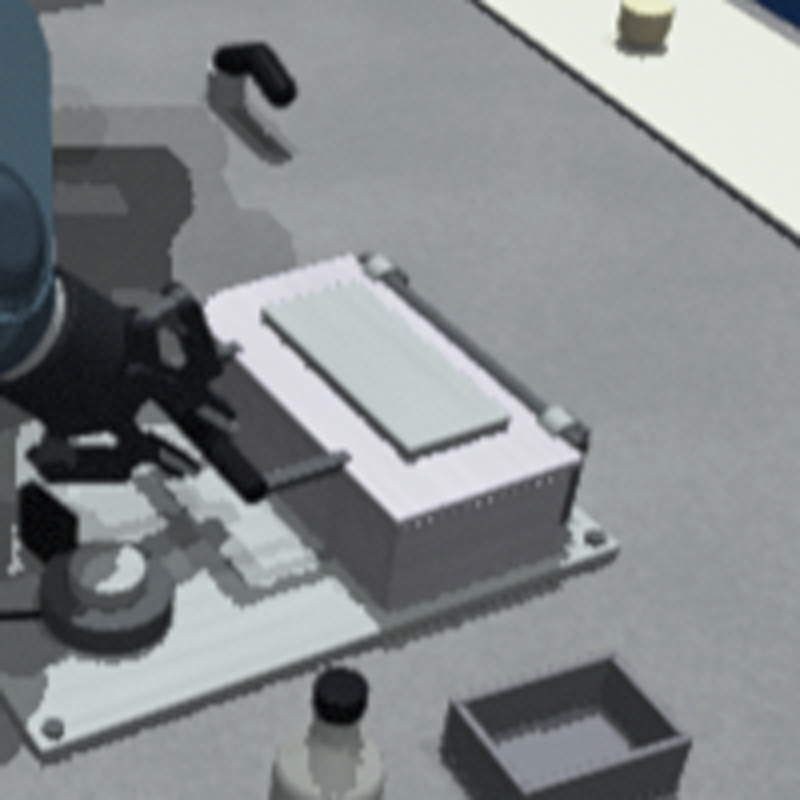

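```bash
python3 - <<'E'
from h import *
rel([handle(t,.016,.004) for t in np.arange(.03,.61,.03)])
E
```

```text
pos [0.5423 0.0753 0.065 ] gap 0.0259 F [-5.4  4.2 19.9] t 45.85 q [-0.39  0.4   1.88  0.71  1.36  0.77]
turn [0.  0.3 0.1]
[[-0.4, 0.2, -0.5], [-0.8, 0.2, -0.9], [-1.2, 0.2, -1.3], [-1.6, 0.2, -1.6], [-2.1, 0.2, -2.0], [-2.5, 0.2, -2.3], [-3.0, 0.2, -2.6], [-3.5, 0.2, -2.9], [-3.9, 0.2, -3.2], [-4.4, 0.2, -3.4], [-4.9, 0.2, -3.7], [-5.4, 0.1, -3.9], [-5.9, 0.1, -4.1], [-6.5, 0.1, -4.3], [-7.0, 0.1, -4.5], [-7.5, 0.1, -4.7], [-8.0, 0.1, -4.8], [-8.6, 0.1, -5.0], [-9.1, 0.1, -5.1], [-9.7, 0.1, -5.2]]
```

>>> jog_arm(
  deltas=[
    [[0, 0, 0], [-0.4, 0, -0.5], 0.7],
    [[0, 0, 0], [-0.8, 0, -0.9], 0.7],
    [[0, 0, 0], [-1.2, 0.1, -1.3], 0.7],
    [[0, 0, 0], [-1.6, 0.1, -1.6], 0.7],
    [[0, 0, 0], [-2.1, 0.1, -2.0], 0.7],
    [[0, 0, 0], [-2.5, 0.1, -2.3], 0.7],
    [[0, 0, 0], [-3.0, 0.1, -2.6], 0.7],
    [[0, 0, 0], [-3.5, 0.1, -2.9], 0.7],
    [[0, 0, 0], [-3.9, 0.1, -3.2], 0.7],
    [[0, 0, 0], [-4.4, 0.1, -3.4], 0.7],
    [[0, 0, 0], [-4.9, 0.1, -3.7], 0.7],
    [[0, 0, 0], [-5.4, 0.1, -3.9], 0.7],
    [[0, 0, 0], [-5.9, 0.1, -4.1], 0.7],
    [[0, 0, 0], [-6.5, 0.1, -4.3], 0.7],
    [[0, 0, 0], [-7.0, 0.1, -4.5], 0.7],
    [[0, 0, 0], [-7.5, 0.1, -4.7], 0.7],
    [[0, 0, 0], [-8.0, 0.1, -4.8], 0.7],
    [[0, 0, 0], [-8.6, 0.1, -5.0], 0.7],
    [[0, 0, 0], [-9.1, 0.1, -5.1], 0.7],
    [[0, 0, 0], [-9.7, 0.1, -5.2], 0.7],
  ],
)

```text
time: 47.85
eef_pos: [0.538, 0.1064, 0.1669]
ee_rot: [-1.832, 1.704, 0.76]
wrist_force: [-2.0, 4.6, 1.0]
finger_gap: 0.0259
```

```bash
python3 - <<'E'
from h import *
rel([handle(t,.016,.004) for t in np.arange(.60,1.19,.03)])
E
```

```text
pos [0.5382 0.1067 0.1676] gap 0.0259 F [-0.9  5.1  0.7] t 47.95 q [-0.34  0.2   1.89  0.71  1.47  0.93]
turn [0. 0. 0.]
[[-0.1, -0.0, -0.2], [-0.7, -0.0, -0.3], [-1.2, -0.0, -0.4], [-1.8, -0.0, -0.5], [-2.3, -0.0, -0.5], [-2.9, -0.0, -0.5], [-3.5, -0.0, -0.6], [-4.0, -0.0, -0.6], [-4.6, -0.0, -0.5], [-5.1, -0.0, -0.5], [-5.7, -0.0, -0.4], [-6.2, -0.0, -0.4], [-6.8, -0.0, -0.3], [-7.3, -0.0, -0.2], [-7.9, -0.0, -0.1], [-8.4, -0.0, 0.1], [-8.9, -0.0, 0.2], [-9.5, -0.0, 0.4], [-10.0, -0.0, 0.6], [-10.5, -0.0, 0.8]]
```

>>> jog_arm(
  deltas=[
    [[0, 0, 0], [-0.2, 0, -0.2], 0.7],
    [[0, 0, 0], [-0.7, 0, -0.3], 0.7],
    [[0, 0, 0], [-1.2, 0, -0.4], 0.7],
    [[0, 0, 0], [-1.8, 0, -0.5], 0.7],
    [[0, 0, 0], [-2.3, 0, -0.5], 0.7],
    [[0, 0, 0], [-2.9, 0, -0.5], 0.7],
    [[0, 0, 0], [-3.5, 0, -0.6], 0.7],
    [[0, 0, 0], [-4.0, 0, -0.6], 0.7],
    [[0, 0, 0], [-4.6, 0, -0.5], 0.7],
    [[0, 0, 0], [-5.1, 0, -0.5], 0.7],
    [[0, 0, 0], [-5.7, 0, -0.4], 0.7],
    [[0, 0, 0], [-6.2, 0, -0.4], 0.7],
    [[0, 0, 0], [-6.8, 0, -0.3], 0.7],
    [[0, 0, 0], [-7.3, 0, -0.2], 0.7],
    [[0, 0, 0], [-7.9, 0, -0.1], 0.7],
    [[0, 0, 0], [-8.4, 0, 0.1], 0.7],
    [[0, 0, 0], [-8.9, 0, 0.2], 0.7],
    [[0, 0, 0], [-9.5, 0, 0.4], 0.7],
    [[0, 0, 0], [-10.0, 0, 0.6], 0.7],
    [[0, 0, 0], [-10.5, 0, 0.8], 0.7],
  ],
)

```text
time: 49.95
eef_pos: [0.5325, 0.186, 0.2358]
ee_rot: [-1.832, 1.704, 0.759]
wrist_force: [-1.1, 2.8, 0.2]
finger_gap: 0.0255
```

```bash
python3 - <<'E'
from h import *
rel([handle(t,.016,.004) for t in np.arange(1.21,1.81,.03)])
E
```

```text
pos [0.5325 0.1863 0.2361] gap 0.0256 F [-0.8  1.9  1.5] t 50.05 q [-0.2   0.08  1.88  0.75  1.48  1.11]
turn [-0. -0.  0.]
[[-0.7, -0.0, 0.3], [-1.2, -0.0, 0.5], [-1.7, -0.0, 0.8], [-2.2, -0.0, 1.0], [-2.6, -0.0, 1.3], [-3.1, -0.0, 1.6], [-3.6, -0.0, 1.9], [-4.0, -0.0, 2.2], [-4.5, -0.0, 2.6], [-4.9, -0.0, 2.9], [-5.3, -0.0, 3.3], [-5.7, -0.0, 3.7], [-6.1, -0.0, 4.0], [-6.5, -0.0, 4.4], [-6.9, -0.0, 4.9], [-7.3, -0.0, 5.3], [-7.6, -0.0, 5.7], [-7.9, -0.0, 6.2], [-8.3, -0.0, 6.6], [-8.6, -0.0, 7.1], [-8.9, -0.0, 7.5]]
```

>>> jog_arm(
  deltas=[
    [[0, 0, 0], [-0.6, 0, 0.3], 0.7],
    [[0, 0, 0], [-1.2, 0, 0.5], 0.7],
    [[0, 0, 0], [-1.7, 0, 0.8], 0.7],
    [[0, 0, 0], [-2.2, 0, 1.0], 0.7],
    [[0, 0, 0], [-2.6, 0, 1.3], 0.7],
    [[0, 0, 0], [-3.1, 0, 1.6], 0.7],
    [[0, 0, 0], [-3.6, 0, 1.9], 0.7],
    [[0, 0, 0], [-4.0, 0, 2.2], 0.7],
    [[0, 0, 0], [-4.5, 0, 2.6], 0.7],
    [[0, 0, 0], [-4.9, 0, 2.9], 0.7],
    [[0, 0, 0], [-5.3, 0, 3.3], 0.7],
    [[0, 0, 0], [-5.7, 0, 3.7], 0.7],
    [[0, 0, 0], [-6.1, 0, 4.0], 0.7],
    [[0, 0, 0], [-6.5, 0, 4.4], 0.7],
    [[0, 0, 0], [-6.9, 0, 4.9], 0.7],
    [[0, 0, 0], [-7.3, 0, 5.3], 0.7],
    [[0, 0, 0], [-7.6, 0, 5.7], 0.7],
    [[0, 0, 0], [-7.9, 0, 6.2], 0.7],
    [[0, 0, 0], [-8.3, 0, 6.6], 0.7],
    [[0, 0, 0], [-8.6, 0, 7.1], 0.7],
  ],
)

```text
time: 52.05
eef_pos: [0.5245, 0.2967, 0.2464]
ee_rot: [-1.832, 1.703, 0.759]
wrist_force: [-0.6, 3.8, 1.8]
finger_gap: 0.026
```

```bash
python3 - <<'E'
from h import *
rel([handle(1.8,.016,.004),handle(1.8,.016,0),handle(1.8,-.09,0)])
E
```

```text
pos [0.5244 0.2972 0.2463] gap 0.0258 F [-1.   2.7  2.6] t 52.15 q [0.01 0.08 1.86 0.81 1.36 1.26]
turn [-0.  0.  0.]
[[-0.2, 0.0, 0.2], [-0.6, 0.0, 0.2], [-0.6, -0.0, -10.4]]
```

Finish the opening, open the fingers a bit, and slide off along the tool axis.

>>> jog_arm(
  deltas=[
    [[0, 0, 0], [-0.2, 0, 0.2], 0.7],
    [[0, 0, 0], [-0.4, 0, 0.2], 0.7],
    [[0, 0, 0], [-0.6, 0, 0.2], 0.7],
    [[0, 0, 0], [-0.6, 0, 0.2], 0.55],
    [[0, 0, 0], [-0.6, 0, 0.2], 0.55],
    [[0, 0, 0], [-0.6, 0, 0.2], 0.55],
    [[0, 0, 0], [-0.6, 0, -2], 0.55],
    [[0, 0, 0], [-0.6, 0, -5], 0.55],
    [[0, 0, 0], [-0.6, 0, -8], 0.55],
    [[0, 0, 0], [-0.6, 0, -12], 0.55],
    [[0, 0, 0], [-0.6, 0, -14], 0.55],
    [[0, 0, 0], [-0.6, 0, -14], 0.55],
    [[0, 0, 0], [-0.6, 0, -14], 0.55],
  ],
)

```text
time: 53.45
eef_pos: [0.5313, 0.2017, 0.349]
ee_rot: [-1.832, 1.704, 0.759]
wrist_force: [0.6, 0.4, 0.3]
finger_gap: 0.0385
```

```bash
python3 - <<'E'
from h import *
c=cam("top"); ref=cv2.imread("pics/top0.png")[:,:,::-1]
# open cover: compare handle/cover region with the first picture
for nm,(x0,y0,x1,y1) in dict(handle=(110,155,125,235),cover=(140,140,180,250)).items():
    d=np.abs(c["im"][y0:y1,x0:x1].astype(int)-ref[y0:y1,x0:x1]).mean(2)
    print(nm,"median diff",np.median(d),"dark now/then",(c["im"][y0:y1,x0:x1].max(2)<40).sum(),(ref[y0:y1,x0:x1].max(2)<40).sum())
# tab
g=c["im"][140:225,280:335].max(2); 
ys,xs=np.where(g<35); print("tab blob",len(xs),xs.mean()+280,ys.mean()+140)
s=observe(); print(s["eef_pos"],s["q"].round(2))
A=(.5976,-.0170); print("ring in tray", Z.inv().apply([A[0]-.533,A[1]-.18,0]))
E
```

```text
handle median diff 9.666666666666666 dark now/then 692 748
cover median diff 19.666666666666668 dark now/then 431 9
tab blob 170 305.95882352941175 189.0176470588235
[0.53082915 0.20217932 0.34825847] [-0.17 -0.04  1.78  0.76  1.61  1.28]
ring in tray [ 0.04999859 -0.20120214  0.        ]
```

```bash
cat >> h.py <<'E'
AX=np.array([.5976,-.0170])
def tabpose(th,r=.062):
    a=np.pi+th+YA
    return AX[0]+r*np.cos(a),AX[1]+r*np.sin(a)
def tabsee(c):
    "ring angle from the dark tab (top face z .058)"
    g=c["im"].max(2); m=(g<40).astype(np.uint8)
    p=w2px(c,[[*AX,.047]])[0]; yy,xx=np.mgrid[:400,:640]
    sc=np.linalg.norm(w2px(c,[[AX[0]+.09,AX[1],.047]])[0]-p)
    m[np.hypot(xx-p[0],yy-p[1])>sc]=0
    k=5 if c["n"]=="wrist" else 3
    m=cv2.morphologyEx(m,cv2.MORPH_OPEN,np.ones((k,k),np.uint8))
    n,l,st,ce=cv2.connectedComponentsWithStats(m); i=1+st[1:,4].argmax()
    w=px2w(c,ce[i],.047)[0,:2]-AX
    print(c["n"],"tab px",ce[i].round(1),"area",st[i,4],"r",np.hypot(*w).round(4),"ring angle",round((np.arctan2(w[1],w[0])-np.pi-YA+np.pi)%(2*np.pi)-np.pi,3))
E
python3 - <<'E'
from h import *
tabsee(cam("top"))
jog(*tabpose(.25),.16,-71.5,2)
E
```

```text
top tab px [302.2 193.1] area 114 r 0.0523 ring angle 0.164
pos [0.5306 0.2025 0.3481] sd [0.     0.     0.0001] gap 0.03848208243850921 t 53.65
turn [ -5.5  44.8 -13.6] shift [30.21  0.9  -3.63] dist cm 30.4 q6 1.28
```

>>> jog_arm(
  deltas=[
    [[-0.7, 6, -1.8], [4.3, 0.1, -4], 0.4],
    [[-1.5, 12, -3.6], [8.6, 0.2, -5], 0.4],
    [[-2.2, 18, -5.4], [13, 0.3, -6], 0.4],
    [[-3, 24, -7.2], [17, 0.5, -6], 0.4],
    [[-3.7, 30, -9], [21, 0.6, -6], 0.4],
    [[-4.5, 36, -11], [25, 0.7, -5], 0.4],
    [[-5.5, 44.8, -13.6], [30.2, 0.9, -3.6], 0.4],
    [[-5.5, 44.8, -13.6], [30.2, 0.9, -3.6], 0.4],
    [[-5.5, 44.8, -13.6], [30.2, 0.9, -3.6], 0.4],
    [[-5.5, 44.8, -13.6], [30.2, 0.9, -3.6], 0.4],
    [[-5.5, 44.8, -13.6], [30.2, 0.9, -3.6], 0.4],
    [[-5.5, 44.8, -13.6], [30.2, 0.9, -3.6], 0.4],
    [[-5.5, 44.8, -13.6], [30.2, 0.9, -3.6], 0.4],
  ],
)

```text
time: 54.95
eef_pos: [0.5404, -0.0375, 0.1626]
ee_rot: [-2.547, 1.836, -0.005]
wrist_force: [0.3, 0.1, -0.1]
finger_gap: 0.0514
```

```bash
python3 - <<'E'
from h import *
c=cam("wrist"); tabsee(c); print(w2px(c,[[*tabpose(t,.057),.058] for t in (.16,.25)]))
jog(*tabpose(.25),.032,-71.5,2); jog(*tabpose(.17),.032,-76,2)
E
```

```text
wrist tab px [311.8 182.4] area 806 r 0.0525 ring angle 0.16
[[311.09016143 190.48399851]
 [317.29577703 190.74046799]]
pos [ 0.54   -0.0374  0.1619] sd [0.0001 0.     0.0001] gap 0.0511729169418627 t 55.1
turn [-0.1 -0.1 -0. ] shift [-0.11  0.12 12.99] dist cm 13.0 q6 0.97
pos [ 0.5398 -0.0373  0.1616] sd [0. 0. 0.] gap 0.05122428205071026 t 55.2
turn [-0.1 -0.   4.5] shift [-0.6   0.08 12.96] dist cm 13.0 q6 0.97
```

>>> jog_arm(
  deltas=[
    [[0, 0, 4.5], [-0.6, 0.1, 4], 0.4],
    [[0, 0, 4.5], [-0.6, 0.1, 8], 0.4],
    [[0, 0, 4.5], [-0.6, 0.1, 11], 0.4],
    [[0, 0, 4.5], [-0.6, 0.1, 13], 0.4],
    [[0, 0, 4.5], [-0.6, 0.1, 13], 0.4],
    [[0, 0, 4.5], [-0.6, 0.1, 13], 0.95],
    [[0, 0, 4.5], [-0.6, 0.1, 13], 0.95],
    [[0, 0, 4.5], [-0.6, 0.1, 13], 0.95],
    [[0, 0, 4.5], [-0.6, 0.1, 13], 0.95],
    [[0, 0, 4.5], [-0.6, 0.1, 13], 0.95],
  ],
)

```text
time: 56.2
eef_pos: [0.5381, -0.0311, 0.0334]
ee_rot: [-2.474, 1.931, -0.005]
wrist_force: [-1.3, 4.4, 5.2]
finger_gap: 0.0133
```

```bash
python3 - <<'E'
from h import *
s=observe(); A=R.from_rotvec(s["ee_rot"]); print(s["finger_gap"],s["wrist_force"],s["eef_pos"])
v=s["eef_pos"][:2]-AX; th=np.arctan2(v[1],v[0])%(2*np.pi)-np.pi-YA; r=np.hypot(*v); print("th",th,"r",r, "jaw yaw", np.degrees(np.arctan2(*A.as_matrix()[[1,0],0])))
t=np.linspace(th,1.2,16)[1:]
for u in t:
    P=np.r_[tabpose(u,r),s["eef_pos"][2]]; print([0,0,-round(np.degrees(u-th),1)],(A.inv().apply(P-s["eef_pos"])*100).round(2).tolist())
E
```

```text
0.013335475777127726 [-1.33133857  4.37170007  5.20128507] [ 0.53814591 -0.03113297  0.03340153]
th 0.16007690274312603 r 0.061110801815216206 jaw yaw -75.95261745339724
[0, 0, np.float64(-4.0)] [0.42, -0.01, 0.0]
[0, 0, np.float64(-7.9)] [0.85, -0.05, 0.0]
[0, 0, np.float64(-11.9)] [1.26, -0.12, 0.0]
[0, 0, np.float64(-15.9)] [1.68, -0.21, 0.0]
[0, 0, np.float64(-19.9)] [2.08, -0.34, 0.0]
[0, 0, np.float64(-23.8)] [2.48, -0.49, 0.0]
[0, 0, np.float64(-27.8)] [2.86, -0.67, 0.0]
[0, 0, np.float64(-31.8)] [3.23, -0.88, 0.0]
[0, 0, np.float64(-35.7)] [3.58, -1.11, 0.01]
[0, 0, np.float64(-39.7)] [3.92, -1.36, 0.01]
[0, 0, np.float64(-43.7)] [4.24, -1.64, 0.01]
[0, 0, np.float64(-47.7)] [4.54, -1.94, 0.01]
[0, 0, np.float64(-51.6)] [4.82, -2.26, 0.01]
[0, 0, np.float64(-55.6)] [5.07, -2.6, 0.01]
[0, 0, np.float64(-59.6)] [5.31, -2.95, 0.01]
```

>>> jog_arm(
  deltas=[
    [[0, 0, -4], [0.42, 0, 0], 0.95],
    [[0, 0, -7.9], [0.85, -0.05, 0], 0.95],
    [[0, 0, -11.9], [1.26, -0.1, 0], 0.95],
    [[0, 0, -15.9], [1.68, -0.2, 0], 0.95],
    [[0, 0, -19.9], [2.08, -0.34, 0], 0.95],
    [[0, 0, -23.8], [2.48, -0.5, 0], 0.95],
    [[0, 0, -27.8], [2.86, -0.67, 0], 0.95],
    [[0, 0, -31.8], [3.23, -0.88, 0], 0.95],
    [[0, 0, -35.7], [3.58, -1.1, 0], 0.95],
    [[0, 0, -39.7], [3.92, -1.36, 0], 0.95],
    [[0, 0, -43.7], [4.24, -1.64, 0], 0.95],
    [[0, 0, -47.7], [4.54, -1.94, 0], 0.95],
    [[0, 0, -51.6], [4.82, -2.26, 0], 0.95],
    [[0, 0, -55.6], [5.07, -2.6, 0], 0.95],
    [[0, 0, -59.6], [5.3, -2.95, 0], 0.95],
    [[0, 0, -59.6], [5.3, -2.95, 0], 0.95],
    [[0, 0, -59.6], [5.3, -2.95, 0], 0.95],
  ],
)

```text
time: 57.9
eef_pos: [0.5813, -0.0751, 0.0335]
ee_rot: [-3.106, 0.451, -0.013]
wrist_force: [7.3, 5.9, -2.1]
finger_gap: 0.0131
```

```bash
python3 - <<'E'
from h import *
s=observe(); A=R.from_rotvec(s["ee_rot"]); print(s["finger_gap"],s["wrist_force"],s["eef_pos"])
v=s["eef_pos"][:2]-AX; th=np.arctan2(v[1],v[0])%(2*np.pi)-np.pi-YA; r=np.hypot(*v); print("th",th,"r",r, "jaw yaw", np.degrees(np.arctan2(*A.as_matrix()[[1,0],0])))
E
```

```text
0.013080618179336864 [ 7.33902406  5.87784487 -2.12879277] [ 0.58130361 -0.07509552  0.03347539]
th 1.2240106240185769 r 0.06033789888910053 jaw yaw -16.528269883977288
```

>>> jog_arm(
  deltas=[
    [[0, 0, 0], [0, 0, 0], 0.5],
    [[0, 0, 0], [0, 0, 0], 0.5],
    [[0, 0, 0], [0, 0, 0], 0.5],
    [[0, 0, 0], [0, 0, -3], 0.5],
    [[0, 0, 0], [0, 0, -8], 0.5],
    [[0, 0, 0], [0, 0, -13], 0.5],
    [[0, 0, 0], [0, 0, -17], 0.5],
    [[0, 0, 0], [0, 0, -17], 0.5],
    [[0, 0, 0], [0, 0, -17], 0.5],
    [[0, 0, 0], [0, 0, -17], 0.5],
  ],
)

```text
time: 58.9
eef_pos: [0.5772, -0.076, 0.2]
ee_rot: [-3.109, 0.449, 0.001]
wrist_force: [-0.7, -0.5, 0.1]
finger_gap: 0.0424
```

```bash
python3 - <<'E'
from h import *
c=cam("wrist"); tabsee(c); t=cam("top"); tabsee(t); s=observe(); print(s["time"],s["eef_pos"],s["wrist_force"])
ref=cv2.imread("pics/top0.png")[:,:,::-1]; im=t["im"]
print("handle dark now/then",[(i[155:235,108:127].max(2)<40).sum() for i in (im,ref)])
h=cv2.cvtColor(im,cv2.COLOR_RGB2HSV).astype(int)
m=((h[...,0]>14)&(h[...,0]<45)&(h[...,1]>35)&(h[...,2]>60)).astype(np.uint8); m[:,:180]=0; m[:,245:]=0; m[:140]=0; m[255:]=0
n,l,st,ce=cv2.connectedComponentsWithStats(m)
for i in range(1,n):
    if st[i,4]>25: print("knob px",ce[i].round(1),"tray xy",Z.inv().apply(np.r_[px2w(t,ce[i],.062)[0,:2]-[.533,.18],0])[:2].round(3))
E
```

```text
wrist tab px [323.  171.4] area 593 r 0.0523 ring angle 1.223
top tab px [275.8 179.1] area 308 r 0.055 ring angle -1.291
59.0 [ 0.57711839 -0.07596033  0.19946829] [-0.44231618 -0.20651305  0.55449853]
handle dark now/then [np.int64(756), np.int64(771)]
knob px [210.  157.8] tray xy [0.091 0.002]
knob px [211.3 177.8] tray xy [0.044 0.001]
knob px [211.1 192.3] tray xy [0.01  0.003]
knob px [212.  210.4] tray xy [-0.032  0.003]
knob px [210.2 227.5] tray xy [-0.072  0.008]
```

```bash
python3 -c "
from workcell import *
print(close_job())"
```

```text
the job is handed in; nothing more can be done
None
```

All steps were carried out and the job is handed in at about 59 s of robot time; no verdict was reported.

- **Bars:** all five cream clamp bars lie crosswise and knob up in the tray. The last top picture put their knobs at tray x of about 0.091, 0.044, 0.010, -0.032 and -0.072 m, with y within 8 mm of centre. Two of them ended up touching, which should not matter. I have no direct height or tilt reading. A top picture taken just before the cover was closed showed all five flat.
- **Cover:** it went down onto the rim and was held there for more than 1 s with about 19 N at the wrist. The scene picture showed it flat. I then let it rise at about 0.3 rad/s, keeping it between the fingers until fully open. Afterwards the handle showed in the same place as at the start.
- **Lock ring:** I gripped the tab and turned it from about 0.16 to about 1.22 rad, against a target of 1.2 ± 0.12. The arm position and the wrist camera both gave 1.22.
- **One reading that disagreed:** the last top-camera check of the ring gave -1.29 rad. I discarded it because the blob it picked was too large to be the tab and was most likely the arm, which stood over the ring.

I made no final position check on the bottle, wrench and grey box, but the arm never went near them. At the end the arm stood clear above the ring, with the wrist force near zero.

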